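# Change the batch in the tilting-bowl finishing machine

## Task

Change the batch in the finishing machine: swing its side lever over to tip the bowl until all the finished drawer knobs have dropped into the pan below, and swing it back so that the bowl stands fully upright. Then put every raw finial from the bench into the bowl, lower the cover level over the two studs, without forcing it, until it lies flat on the rim, and finally press the start button on the control box. Leave the carver's tools, the tin and the jar where they are.

Things in the scene. Friction and masses are not known exactly. Their poses are not given: they have to be found in the camera images.
- machine: green and steel bench finishing machine with a tipping bowl; origin on the bench below the bowl's middle. +x is the way the bowl tips (away from the robot), y along the tipping axis, which is level, 180 mm above the origin. Base plate 460 x 340 x 12 mm, from x = -190 to +270 mm. Two upright cheeks, 100 mm long in x, outer faces at y = -163 and +163 mm, tops 214 mm above the bench
- bowl (a joint): tipping angle of the bowl, rad, about the machine's y axis: 0 = upright (at a stop), grows as the mouth tips towards machine +x, stop at 2.3. It stays where it is left (friction of about 0.7 N m plus some bowl weight: roughly 6 to 12 N at the lever)
- lever_grip (a point): middle of the lever's black grip, a cylinder 22 mm thick, 72 mm long, parallel to the tipping axis, outside the +y cheek (206 mm to +y of the pivot). It turns with the bowl, 130 mm from the axis: upright it is 128 mm to -x and 23 mm below the axis; tipping takes it up and over to +x. Its lever bar (12 mm) is at y = 174 mm. It does not spin on the lever: it turns between the fingers
- bowl_floor (a point): middle of the bowl's flat inner floor; axes turn with the bowl, z towards its mouth, parallel to the machine's at angle 0. The aluminium bowl is round, 170 mm wide inside, 95 mm deep, wall 5 mm; its floor is 37 mm below the tipping axis when upright
- bowl_rim (a point): middle of the bowl's mouth at rim height (58 mm above the tipping axis when upright), axes as bowl_floor. On ears of the rim stand two steel studs at its y = -112 and +112 mm (x = 0)
- stud_tip (a point): tip of the +y stud. Each stud is 12 mm thick and stands 34 mm above the rim; the last 8 mm taper to a 5 mm tip
- pan (a point): middle of the floor of the steel pan fixed in the machine's base below and beyond the bowl: inside 330 mm along machine x, 274 mm along y, walls 57 mm high; floor 17 mm above the bench. Axes as the machine
- start_top (a point): centre of the top of the round black start button (32 mm wide, aluminium bezel) on the grey control box at the machine's corner nearest the robot on its -y side; pressed downwards; top 80 mm above the bench
- start (a joint): travel of the start button, m: 0 = out, 0.006 = fully pressed (takes 5 N, springs back); the machine starts at 0.004
- cover_grip (a point): centre of the grip rail of the bowl's cover, 36 mm above the cover's underside; z is up. Cover: plywood disc 192 mm wide, 10 mm thick, 0.35 kg, flat on the bench at the start, two holed ears along its own y axis. The dark wooden rail on top runs along its own x axis: 100 mm long, 16 mm wide, 46 mm tall above the disc. It fits either way round
- cover_hole (a point): centre, on the underside, of the hole in the cover's +y ear. Each ear is 44 mm wide, reaching 134 mm from the cover's centre, with a 15 mm through hole at its y = -112 and +112 mm, which goes over a stud
- finial0_ball (a point): centre of the ball of a raw light-wood finial (0.08 kg; may be absent): square foot 46 x 46 x 24 mm, neck 24 mm in diameter, ball 42 mm in diameter; 72 mm tall, this point 51 mm above the underside of the foot; z along its axis, up when it stands. All of them stand on the bench at the start
- finial1_ball (a point): centre of the ball of a raw light-wood finial (0.08 kg; may be absent): square foot 46 x 46 x 24 mm, neck 24 mm in diameter, ball 42 mm in diameter; 72 mm tall, this point 51 mm above the underside of the foot; z along its axis, up when it stands. All of them stand on the bench at the start
- finial2_ball (a point): centre of the ball of a raw light-wood finial (0.08 kg; may be absent): square foot 46 x 46 x 24 mm, neck 24 mm in diameter, ball 42 mm in diameter; 72 mm tall, this point 51 mm above the underside of the foot; z along its axis, up when it stands. All of them stand on the bench at the start
- finial3_ball (a point): centre of the ball of a raw light-wood finial (0.08 kg; may be absent): square foot 46 x 46 x 24 mm, neck 24 mm in diameter, ball 42 mm in diameter; 72 mm tall, this point 51 mm above the underside of the foot; z along its axis, up when it stands. All of them stand on the bench at the start
- knob0_c (a point): centre of the ball of a finished dark drawer knob (ball 38 mm, foot 26 mm in diameter, 45 mm tall, 30 g; may be absent); in the bowl at the start
- knob1_c (a point): centre of the ball of a finished dark drawer knob (ball 38 mm, foot 26 mm in diameter, 45 mm tall, 30 g; may be absent); in the bowl at the start
- knob2_c (a point): centre of the ball of a finished dark drawer knob (ball 38 mm, foot 26 mm in diameter, 45 mm tall, 30 g; may be absent); in the bowl at the start
- knob3_c (a point): centre of the ball of a finished dark drawer knob (ball 38 mm, foot 26 mm in diameter, 45 mm tall, 30 g; may be absent); in the bowl at the start
- mallet: carver's mallet lying on the bench, head 120 x 75 x 75 mm, 295 mm long in all; origin under the end of its handle, head to its +x. To be left alone
- gouge_a: narrow gouge lying on the bench, 210 mm long, 28 mm thick; origin under its middle, blade to +x. To be left alone
- gouge_b: wide gouge lying on the bench, 210 mm long, 28 mm thick; origin under its middle, blade to +x. To be left alone
- wax_tin: closed steel wax tin, 90 mm in diameter, 50 mm tall; origin under its centre. To be left alone
- jar: open white ceramic jar, 72 mm in diameter, 90 mm tall; origin under its centre. To be left alone
There are look-alikes about, which are no part of the job. What is shaped like the part that bears finial3_ball but blue is not meant. Leave any red look-alike of the part that bears finial1_ball alone.

How it is judged:
By the outcome, as a careful person would: the job done as asked, in the order asked, and still so for the second after the job is handed in, with the robot touching nothing.
Of finial0, finial1, finial2, finial3 only 2 to 4 are there at a start; the rules pass over those that are not, and their reading is None.
Of knob0, knob1, knob2, knob3 only 2 to 4 are there at a start; the rules pass over those that are not, and their reading is None.
At some moment in a run one of finial0, finial1, finial2, finial3, cover may be knocked a few centimetres aside while the robot is not near it.
It also fails if it takes over 210 s, if anything falls off the work surface, if the arm or the gripper's body presses on something with over 40 N, if the wrist force passes 120 N, or if a joint passes its speed limit or range.

## Robot

A 6-joint arm with a two-finger parallel gripper is mounted at the origin on the work surface. World frame = base frame: x ahead of the robot, y to its left, z up, the work surface at z = 0. Lengths are in m, angles in rad, forces in N, time in s.
With the tool pointing down it reaches from about 0.325 to 0.875 m from the base axis. Payload 4.4 kg.
Tool frame: the origin (TCP) lies midway between the tips of the shut fingers; the grasp point (between the pads) lies 19 mm behind it; z points along the fingers, y is the direction in which the jaws open and shut (so a half turn about z gives the same grasp; the last joint's range is limited). The gripper opens to 85 mm and grips with 20 to 120 N. Pads are 22 mm wide; open, the fingers measure 114 mm over their backs; the gripper's body (76 mm by 85 mm) begins 54 mm behind the grasp point. The pads swing forward as they close: fully open they stand 13 mm farther back than shut.
Start: joints at [1.123, 0.207, 1.542, -0, 1.393, -0.15], TCP at [0.169, 0.55, 0.199] pointing down, gripper open.
Joint ranges: [-2.73, 2.73], [-0.86, 2.22], [0.23, 2.46], [-1.11, 4.25], [0.08, 2.63], [-2.82, 2.82]. Speed limits (rad/s): [2.79, 2.79, 3.14, 3.14, 3.14, 3.14].

## Interface

Orientations are given as a unit quaternion [x, y, z, w].
In Python, from bench import robot gives the robot as it stands.
- The arm moves only by the tool drive_tool, never from a script. Its argument "steps" is text: rows parted by semicolons, each of 7 numbers parted by spaces: the shift along the tool's x, y, z in mm, then the turn, a rotation vector about the tool's x, y, z in rad, then the opening, from -1 (shut) to 1 (fully open). A call has exactly 8 rows; each row shifts and turns the commanded pose from where the row before left it, along the tool's axes as they then stand; what a row does not reach is not made up. A row lasts 1/10 s, in which the tool goes at most 50 mm and 8.59 degrees, less where a joint would pass 70% of its speed; a pose out of reach is approached as far as the arm can. A call is refused whole if a number of a shift passes 50 or a number of a turn 0.15, either way. A call with a gripper value outside its range is refused whole. The fingers move at their own pace and stop on an object; "grip_force" is the grip in N (left out, the last holds). Time passes only in rows, so rows that do not move let the fingers close, or fill a call up. It gives the time, the measured TCP pose, the force and the opening at its end, in the units of the state.
- robot.get_obs(): the state, without advancing time (a new reading comes with each control period).
- robot.camera(name): name is "scene" or "top" or "wrist"; returns (picture, depth): 480x640x3 uint8, red, green, blue; 480x640 float32, m along the optical axis (not along the pixel's ray), 0 where there is no reading.
- robot.camera_params(name): a dict with "camera_matrix" (3x3 intrinsics, pixels), "rvec" (rotation vector, rad) and "tvec" (3), from world to camera coordinates, as OpenCV has them. Camera axes: x right, y down, z forward; pixel columns grow to the right and rows downward; lengths in m; the calibration is good to about 2 mm. A picture is of the moment at which its call begins: read the wrist's pose just before it. camera_params takes no time and is no camera call; for the wrist camera it gives the pose at the moment of the call.
- robot.finish_job(): hands the job in, once; it reports no verdict.
Trained networks look in the newest picture that a camera, given by its name, has taken for a name from the list of things; names that differ only in an ending like _2 or _b are one class to them, and where a whole thing is asked for, a point or a joint stands for the part that bears it (a point fixed in the world has none). Each returns a list of dicts, best first, with "score" (0 to 1); they miss things now and then, are a little off and sometimes report something else, mostly with a low value. They report only what shows in the picture. A call takes as long as a camera call. They do not tell look-alikes from the thing itself.
- robot.spot_in(target, camera): "rect" ([left, top, right, bottom] in pixels, round what is visible of it).
- robot.cut_out(target, camera): "mask" (480x640 bool, what is visible of it) and "rect" ([left, top, right, bottom] in pixels, round what is visible of it).
- robot.place_of(target, camera): "point" ([column, row] in pixels: a listed point, or the origin of a listed thing).
The state is a dict: "time_s": time; "joints": joint angles; "qd": joint speeds; "effort": joint torques, N m; "ee_pos": TCP position; "ee_rot": TCP orientation; "ft_force": force on the tool from outside, world axes, zero at the start; "ft_torque": the same for the moment, N m; "grip_width": finger opening in m.
Only numpy, scipy, OpenCV 4.12 (cv2) and the standard library are available. Lean on these libraries where they do the work, as an engineer would, in place of code of your own. Each camera call takes 0.05 s, during which the arm holds its last target. There are 200 camera calls.

## Working session

There is one attempt and no reset: what is moved stays moved. The work goes in short steps, Python scripts to look and compute and a tool call to move; the robot and the scene stay as the last step left them, time stands still between calls to the robot, and variables do not carry over. Pictures are saved under pics/ and viewed, about 12 in all and at most 16, crops included, and the job is handed in when it is done.

Besides the shell and the picture viewer there is one more tool, called after "Call:" as name(argument=value, ...), one argument or row to a line, values as JSON. drive_tool: Moves the arm, as the interface text tells. Its arguments: {"type":"object","properties":{"steps":{"type":"string"},"grip_force":{"type":"number"}},"required":["steps"]}

```bash
ls; mkdir -p pics
cat > h.py <<'E'
from bench import robot
import numpy as np, cv2
from scipy.spatial.transform import Rotation as R
def cam(n):
    p=robot.camera_params(n); im,d=robot.camera(n)
    return im,d,p
def ray(p,uv):
    K=np.array(p["camera_matrix"]);Rm=cv2.Rodrigues(np.array(p["rvec"],float))[0];t=np.array(p["tvec"],float).ravel()
    v=np.linalg.inv(K)@[uv[0],uv[1],1.]
    return -Rm.T@t, Rm.T@v   # origin, dir per unit depth
def at_depth(p,uv,d):
    o,v=ray(p,uv); return o+v*d
def at_z(p,uv,z):
    o,v=ray(p,uv); return o+v*(z-o[2])/v[2]
def px(p,X):
    return cv2.projectPoints(np.array(X,float).reshape(-1,3),np.array(p["rvec"],float),np.array(p["tvec"],float),np.array(p["camera_matrix"]),None)[0].reshape(-1,2)
def cloud(p,d):
    K=np.array(p["camera_matrix"]);Rm=cv2.Rodrigues(np.array(p["rvec"],float))[0];t=np.array(p["tvec"],float).ravel()
    v,u=np.mgrid[0:480,0:640]
    c=np.stack([(u-K[0,2])/K[0,0]*d,(v-K[1,2])/K[1,1]*d,d],-1)
    w=(c-t)@Rm; w[d<=0]=np.nan; return w
def save(im,n): cv2.imwrite("pics/"+n,im[...,::-1])
def st():
    o=robot.get_obs(); print("t",round(o["time_s"],2),"tcp",np.round(o["ee_pos"],4),"q",np.round(o["ee_rot"],4),"F",np.round(o["ft_force"],1),"w",round(o["grip_width"],4)); print("J",np.round(o["joints"],3)); return o
E
python3 - <<'E'
from h import *
st()
for n in ("top","scene"):
    im,d,p=cam(n); save(im,n+"0.png"); w=cloud(p,d); np.savez("/tmp/%s.npz"%n,w=w,im=im)
    print(n,ray(p,(320,240)))
    for t,z in [("lever_grip",.157),("bowl_rim",.238),("bowl_floor",.143),("stud_tip",.272),("start_top",.08),("cover_grip",.036),("cover_hole",0),("finial0_ball",.051),("knob0_c",.17),("pan",.017),("machine",0)]:
        for r in robot.place_of(t,n)[:6]:
            if r["score"]>.2: print(t,round(r["score"],2),np.round(r["point"]),np.round(at_z(p,r["point"],z),3))
E
```

```text
pics
t 0.0 tcp [0.1684 0.5489 0.1977] q [ 1.484e-01  9.889e-01 -1.100e-03 -3.000e-04] F [ 0.4 -0.2 -0.1] w 0.0855
J [ 1.122  0.207  1.543 -0.     1.393 -0.15 ]
top (array([0.34516398, 0.02221864, 1.39278203]), array([ 0.10388664,  0.01804027, -0.99444712]))
lever_grip 0.95 [288. 253.] [0.44  0.126 0.157]
bowl_rim 0.86 [366. 193.] [ 0.579 -0.066  0.238]
bowl_rim 0.37 [375. 188.] [ 0.591 -0.088  0.238]
bowl_floor 0.58 [364. 201.] [ 0.579 -0.069  0.143]
bowl_floor 0.4 [369. 196.] [ 0.593 -0.082  0.143]
stud_tip 0.69 [319. 194.] [0.571 0.045 0.272]
start_top 0.51 [409. 258.] [ 0.436 -0.195  0.08 ]
cover_grip 0.75 [475. 242.] [ 0.486 -0.385  0.036]
cover_hole 0.72 [477. 280.] [ 0.381 -0.397  0.   ]
finial0_ball 0.52 [362. 199.] [ 0.601 -0.07   0.051]
knob0_c 0.61 [355. 187.] [ 0.61  -0.043  0.17 ]
machine 0.83 [361. 209.] [ 0.582 -0.069  0.   ]
scene (array([1.22594633, 0.81662537, 0.90965568]), array([-0.56979481, -0.60908546, -0.5517045 ]))
lever_grip 0.65 [359. 257.] [0.424 0.112 0.157]
bowl_rim 0.86 [269. 222.] [ 0.577 -0.073  0.238]
bowl_floor 0.58 [271. 252.] [ 0.576 -0.074  0.143]
bowl_floor 0.23 [302. 230.] [ 0.44  -0.104  0.143]
stud_tip 0.84 [300. 232.] [0.58  0.054 0.272]
stud_tip 0.43 [358. 259.] [0.553 0.225 0.272]
stud_tip 0.38 [471. 342.] [0.582 0.538 0.272]
start_top 0.52 [357. 404.] [0.717 0.399 0.08 ]
machine 0.82 [275. 297.] [ 0.585 -0.051  0.   ]
```

View pics/top0.png

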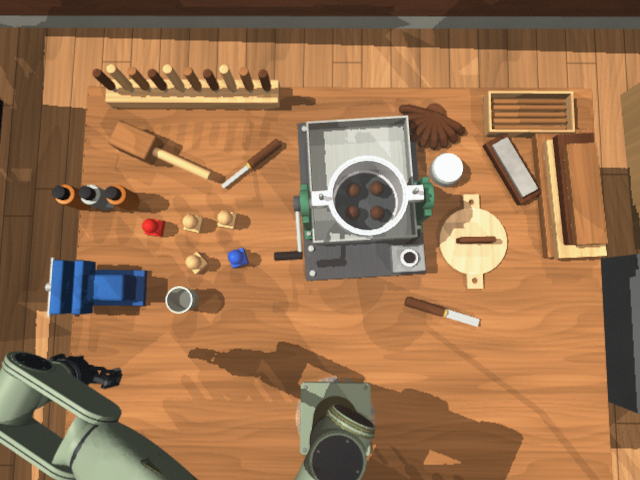

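View pics/scene0.png

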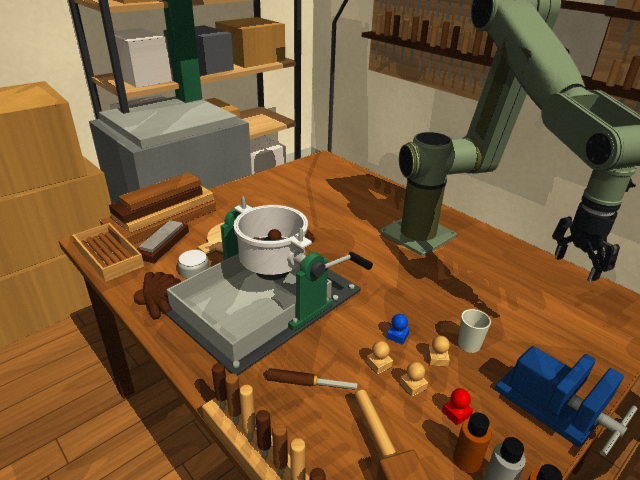

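The top view shows three wooden finials at (192,222), (226,218) and (196,262). There is a red decoy at (153,227) and a blue one at (237,258). The bowl holds four knobs, the lever grip is at (288,256), the button at (409,258) and the cover at (475,242). Next I refine these positions from depth.

Run:
```python
from h import *
for n in ("top","scene"):
    f=np.load("/tmp/%s.npz"%n); w=f["w"]; im=f["im"].astype(int)
    def rep(name,m,lo=8):
        m=m&np.isfinite(w[...,2])
        k,l,s,c=cv2.connectedComponentsWithStats(m.astype(np.uint8))
        for i in range(1,k):
            if s[i,4]>=lo:
                q=w[l==i]; print(n,name,s[i,4],"px",np.round(c[i]),"mean",np.round(q.mean(0),3),"min",np.round(q.min(0),3),"max",np.round(q.max(0),3),"rgb",im[l==i].mean(0).round())
    X,Y,Z=w[...,0],w[...,1],w[...,2]
    near=(X>.35)&(X<.8)&(Y>-.3)&(Y<.25)
    rep("stud",near&(Z>.248),3)
    rep("grip",near&(Y>.085)&(Y<.25)&(X<.55)&(Z>.12)&(im.max(-1)<75),8)
    rep("fin",(Y>.17)&(Y<.62)&(X>.4)&(X<.62)&(Z>.052)&(Z<.08))
    rep("btn",(X>.38)&(X<.5)&(Y<-.13)&(Y>-.26)&(Z>.06)&(Z<.1))
    rep("rail",(X>.38)&(X<.6)&(Y<-.3)&(Y>-.48)&(Z>.035)&(Z<.1))
    rep("ring",near&(Z>.23)&(Z<.244),30)
    m=(X>.3)&(X<.7)&(Y<-.27)&(Y>-.5)&(Z>.005)&(Z<.02)
    rep("cover",m,100)
    r=near&(Z>.232)&(Z<.243)&(X>.45)&(X<.7)
    if r.any():print(n,"rim",np.nanmean(w[r],0))
f=np.load("/tmp/top.npz");w=f["w"]
m=((w[...,0]>.3)&(w[...,0]<.7)&(w[...,1]<-.27)&(w[...,1]>-.5)&(w[...,2]>.034)&(w[...,2]<.1))
print("rail rect",cv2.minAreaRect((w[m][:,:2]*1000).astype(np.float32)))
```

```text
top stud 27 px [416. 191.] mean [ 0.581 -0.18   0.266] min [ 0.577 -0.186  0.25 ] max [ 0.587 -0.176  0.274] rgb [158. 158. 149.]
top stud 26 px [321. 196.] mean [0.565 0.041 0.266] min [0.561 0.037 0.249] max [0.571 0.046 0.275] rgb [149. 148. 140.]
top grip 188 px [288. 255.] mean [0.433 0.125 0.168] min [0.424 0.092 0.161] max [0.443 0.158 0.175] rgb [65. 54. 50.]
top fin 87 px [128. 200.] mean [0.59  0.58  0.066] min [0.571 0.572 0.052] max [0.619 0.603 0.08 ] rgb [86. 49. 24.]
top fin 175 px [225. 218.] mean [0.543 0.31  0.066] min [0.524 0.292 0.053] max [0.564 0.332 0.078] rgb [213. 172. 115.]
top fin 179 px [190. 222.] mean [0.532 0.406 0.066] min [0.512 0.388 0.053] max [0.551 0.426 0.077] rgb [210. 170. 114.]
top fin 180 px [150. 226.] mean [0.519 0.517 0.066] min [0.5   0.5   0.052] max [0.54  0.541 0.077] rgb [201.  49.  41.]
top fin 180 px [235. 257.] mean [0.435 0.277 0.066] min [0.416 0.258 0.052] max [0.456 0.299 0.078] rgb [ 69.  97. 186.]
top fin 183 px [193. 262.] mean [0.42  0.393 0.066] min [0.402 0.375 0.052] max [0.44  0.415 0.079] rgb [209. 169. 113.]
top btn 
[... 1767 characters left out ...]
3  0.075] rgb [199. 145.  70.]
scene fin 269 px [461. 397.] mean [0.529 0.524 0.064] min [0.509 0.502 0.052] max [0.544 0.542 0.074] rgb [189.   4.   1.]
scene fin 11 px [458. 438.] mean [0.617 0.578 0.065] min [0.613 0.576 0.052] max [0.619 0.581 0.078] rgb [52. 25.  5.]
scene ring 1035 px [271. 226.] mean [ 0.582 -0.06   0.236] min [ 0.479 -0.205  0.23 ] max [0.675 0.068 0.244] rgb [201. 194. 179.]
scene cover 399 px [213. 240.] mean [ 0.566 -0.408  0.009] min [ 0.476 -0.483  0.005] max [ 0.628 -0.338  0.015] rgb [205. 162.  93.]
scene rim [ 0.58258987 -0.0606719   0.23673875]
rail rect ((590.4490356445312, -384.8822937011719), (218.96365356445312, 229.5532989501953), 0.019243646413087845)
```

```bash
cat >> h.py <<'E'
YAW=0.0674; M=np.array([.5755,-.069,0]); RM=R.from_euler("z",YAW).as_matrix()
def mw(*p): return M+RM@np.array(p,float)
def go(pos,jaw,half=None):
    """jaw: world angle of tool y, tool down. prints rotvec first, then shift (mm) in turned tool axes"""
    o=robot.get_obs(); Rc=R.from_quat(o["ee_rot"])
    best=None
    for k in (0,np.pi):
        y=np.array([np.cos(jaw+k),np.sin(jaw+k),0]);z=np.array([0,0,-1.]);x=np.cross(y,z)
        Rt=R.from_matrix(np.stack([x,y,z],1)); rv=(Rc.inv()*Rt).as_rotvec()
        if best is None or np.linalg.norm(rv)<np.linalg.norm(best[1]): best=(Rt,rv)
    Rt,rv=best; s=Rt.inv().apply(np.array(pos)-o["ee_pos"])*1000
    print("turn",np.round(rv,3),"shift(after)",np.round(s,1),"len",round(np.linalg.norm(s)))
E
python3 - <<'E'
from h import *
st(); g=mw(-.128,.212,.157); print(g)
go(np.array([g[0],g[1],.24]),YAW)
E
```

```text
t 1.2 tcp [0.1687 0.5497 0.1989] q [ 0.1483  0.9889  0.     -0.    ] F [-0.1  0.2 -1.2] w 0.0858
J [ 1.123  0.207  1.541  0.     1.394 -0.151]
[0.43351264 0.13389798 0.157     ]
turn [ 0.    -0.     1.206] shift(after) [-432.7  236.2  -41.1] len 495
```

Call:
drive_tool(
  steps="0 0 -5 0 0 0.15 1; 0 0 -5 0 0 0.15 1; 0 0 -5 0 0 0.15 1; 0 0 -5 0 0 0.15 1; 0 0 -5 0 0 0.15 1; 0 0 -5 0 0 0.15 1; 0 0 -5 0 0 0.15 1; 0 0 -6 0 0 0.15 1",
)

```text
time_s: 2.0
ee_pos: [0.1687, 0.5496, 0.2399]
ee_rot: [0.683, 0.73, -0.0, 0.0]
ft_force: [0.3, 0.2, 0.7]
grip_width: 0.0855
```

Call:
drive_tool(
  steps="-36 20 0 0 0 0.006 0.4; -36 20 0 0 0 0 0.4; -36 20 0 0 0 0 0.4; -36 20 0 0 0 0 0.4; -36 20 0 0 0 0 0.4; -36 20 0 0 0 0 0.4; -36 20 0 0 0 0 0.4; -36 20 0 0 0 0 0.4",
)

```text
time_s: 2.8
ee_pos: [0.3485, 0.2718, 0.2402]
ee_rot: [0.683, 0.73, 0.0, 0.0]
ft_force: [0.5, 0.2, 0.2]
grip_width: 0.0595
```

Call:
drive_tool(
  steps="-36 19 0 0 0 0 0.4; -36 19 0 0 0 0 0.4; -36 19 0 0 0 0 0.4; -37 19 0 0 0 0 0.4; 0 0 0 0 0 0 0.4; 0 0 0 0 0 0 0.4; 0 0 0 0 0 0 0.4; 0 0 0 0 0 0 0.4",
)

```text
time_s: 3.6
ee_pos: [0.4327, 0.1347, 0.2398]
ee_rot: [0.682, 0.731, 0.0, -0.0]
ft_force: [-0.2, 0.1, -0.1]
grip_width: 0.0596
```

Run:
```python
from h import *
st(); g=mw(-.128,.212,.157); go(np.array([g[0],g[1],.138]),YAW)
im,d,p=cam("wrist"); save(im,"w1.png"); print(px(p,[mw(-.128,.206,.157),mw(-.128,.242,.157)]))
for r in robot.place_of("lever_grip","wrist")[:2]: print(r["score"],r["point"],at_z(p,r["point"],.157))
```

```text
t 3.6 tcp [0.4327 0.1347 0.2398] q [ 6.823e-01  7.311e-01  0.000e+00 -2.000e-04] F [-0.2  0.1 -0.1] w 0.0596
J [ 0.11  -0.091  1.77   0.     1.463  0.041]
turn [-0.    -0.     0.002] shift(after) [ -0.9   0.7 101.8] len 102
[[325.70399357 248.89601233]
 [325.86905321 193.84279892]]
0.88 [324.8, 250.1] [0.43338986 0.12705235 0.157     ]
```

Call:
drive_tool(
  steps="-1 1 30 0 0 0 0.4; 0 0 30 0 0 0 0.4; 0 0 25 0 0 0 0.4; 0 0 17 0 0 0 0.4; 0 0 0 0 0 0 -1; 0 0 0 0 0 0 -1; 0 0 0 0 0 0 -1; 0 0 0 0 0 0 -1",
  grip_force=50,
)

```text
time_s: 4.5
ee_pos: [0.4356, 0.133, 0.1394]
ee_rot: [0.683, 0.731, 0.001, 0.001]
ft_force: [0.7, -0.7, -0.2]
grip_width: 0.0015
```

```bash
cat >> h.py <<'E'
def arc(a0,a1,n):
    """lever arc rows in tool axes (tool y=+machine x, tool x=machine +y... computed from state)"""
    Rc=R.from_quat(robot.get_obs()["ee_rot"])
    def P(t): c,s=np.cos(t),np.sin(t); return mw(-.128*c-.023*s,.206,.18+.128*s-.023*c)
    for a,b in zip(np.linspace(a0,a1,n+1)[:-1],np.linspace(a0,a1,n+1)[1:]): print(round(b,2),np.round(Rc.inv().apply(P(b)-P(a))*1000,1))
E
python3 - <<'E'
from h import *
st(); arc(0,2.3,24)
E
```

```text
t 4.5 tcp [0.4356 0.133  0.1394] q [0.6829 0.7305 0.0011 0.001 ] F [ 0.7 -0.7 -0.2] w 0.0015
J [0.106 0.008 1.891 0.    1.24  0.038]
0.1 [  0.   -1.6 -12.4]
0.19 [  0.   -0.4 -12.5]
0.29 [  0.    0.8 -12.4]
0.38 [  0.    2.  -12.3]
0.48 [  0.    3.2 -12.1]
0.57 [  0.    4.3 -11.7]
0.67 [  0.    5.4 -11.2]
0.77 [  0.    6.4 -10.7]
0.86 [  0.    7.4 -10. ]
0.96 [ 0.   8.4 -9.2]
1.05 [ 0.   9.2 -8.4]
1.15 [ 0.  10.  -7.5]
1.25 [ 0.  10.6 -6.5]
1.34 [ 0.  11.2 -5.4]
1.44 [ 0.  11.7 -4.3]
1.53 [ 0.  12.  -3.2]
1.63 [ 0.  12.3 -2. ]
1.72 [ 0.  12.4 -0.9]
1.82 [ 0.  12.5  0.3]
1.92 [ 0.  12.4  1.5]
2.01 [ 0.  12.2  2.7]
2.11 [ 0.  11.8  3.9]
2.2 [-0.  11.4  5. ]
2.3 [-0.  10.9  6. ]
```

Run:
```python
from h import *
im,d,p=cam("wrist"); a=im.copy(); im,d,p=cam("scene"); b=cv2.resize(im[170:350,250:490],(640,480)); save(np.hstack([cv2.resize(a,(400,300)),cv2.resize(b,(400,300))]),"w2.png")
im,d,p=cam("scene")
for r in robot.place_of("lever_grip","scene")[:2]: print(r["score"],r["point"],at_z(p,r["point"],.157))
```

```text
0.85 [357.8, 259.5] [0.43464134 0.11910438 0.157     ]
```

View pics/w2.png

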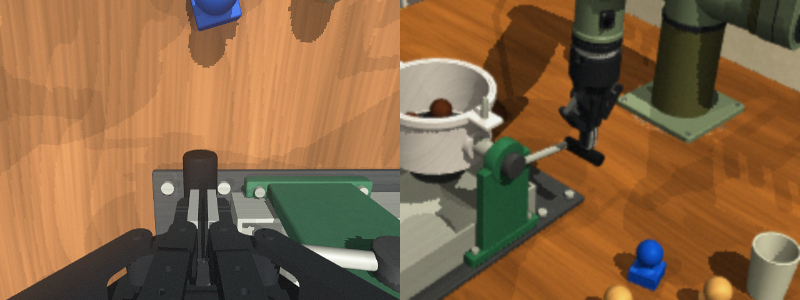

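Run:
```python
from h import *
o=st()
im,d,p=cam("scene"); b=cv2.resize(im[215:295,300:400],(800,640),interpolation=cv2.INTER_CUBIC)[:600]
w=cloud(p,d)
T=px(p,[o["ee_pos"],mw(-.128,.170,.157),mw(-.128,.242,.157),mw(0,.174,.18)]); print(T)
for q in T: cv2.circle(b,tuple(int(v) for v in ((q-[300,215])*8)),5,(255,0,0),1)
save(b,"s3.png")
X,Y,Z=[w[...,i] for i in range(3)]
m=(X>.40)&(X<.47)&(Y>.145)&(Y<.19)&(Z>.1)&(Z<.25); print(np.round([w[m].mean(0),w[m].min(0),w[m].max(0)],3))
im,d,p=cam("wrist");print(np.round(px(p,[mw(-.128,.242,.157),o["ee_pos"]])))
for r in robot.place_of("lever_grip","wrist")[:2]: print(r)
```

```text
t 4.7 tcp [0.4349 0.1327 0.1385] q [6.831e-01 7.304e-01 5.000e-04 4.000e-04] F [-0.   0.1 -1. ] w -0.0001
J [ 0.105  0.008  1.892 -0.     1.24   0.038]
[[360.9380559  267.51275824]
 [350.07438319 255.20052967]
 [371.0528664  266.77358048]
 [317.97420111 269.00517211]]
[[0.439 0.151 0.201]
 [0.406 0.145 0.148]
 [0.47  0.163 0.249]]
[[322. 236.]
 [325. 291.]]
```

View pics/s3.png

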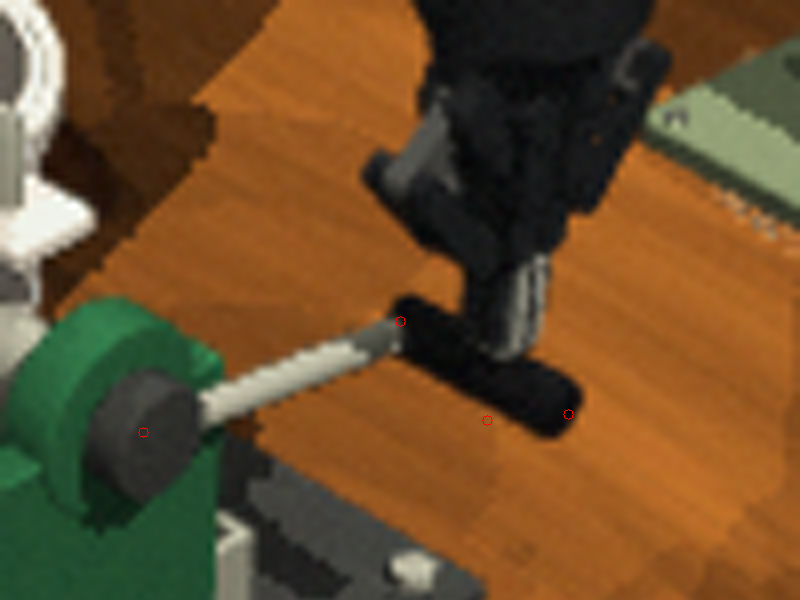

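Run:
```python
from h import *
im,d,p=cam("scene"); w=cloud(p,d)
for u,v in [(364,258),(365,254),(362,257),(366,252),(361,262),(366,263),(370,266),(356,257)]: print((u,v),np.round(w[v,u],3),im[v,u])
im,d,p=cam("wrist"); w=cloud(p,d)
for v in range(230,400,10): print(v,[tuple(np.round(w[v,u],3)) for u in (312,322,334)])
```

```text
(364, 258) [0.439 0.143 0.177] [120 118 107]
(365, 254) [0.436 0.143 0.188] [129 126 113]
(362, 257) [0.443 0.14  0.18 ] [27 28 27]
(366, 252) [0.436 0.146 0.196] [55 54 48]
(361, 262) [0.444 0.139 0.165] [16 15 13]
(366, 263) [0.441 0.154 0.168] [20 22 21]
(370, 266) [0.431 0.16  0.157] [13 13 13]
(356, 257) [0.442 0.119 0.169] [15 17 17]
230 [(np.float64(0.425), np.float64(0.123), np.float64(0.001)), (np.float64(0.433), np.float64(0.123), np.float64(0.002)), (np.float64(0.442), np.float64(0.124), np.float64(0.001))]
240 [(np.float64(0.427), np.float64(0.161), np.float64(0.151)), (np.float64(0.431), np.float64(0.161), np.float64(0.151)), (np.float64(0.436), np.float64(0.161), np.float64(0.152))]
250 [(np.float64(0.428), np.float64(0.16), np.float64(0.164)), (np.float64(0.432), np.float64(0.161), np.float64(0.166)), (np.float64(0.436), np.float64(0.161), np.float64(0.163))]
260 [(np.float64(0.428), np.float64(0.158), np.float64(0.168)), (np.float64(0.432), np.float64(0.159), np.float64(0.169)), (np.float64(0.436), np.float64(0.158), np.float64(0.168))]
270 [(np.float64(0.428), np.flo
[... 1621 characters left out ...]
), np.float64(0.145), np.float64(0.214)), (np.float64(0.433), np.float64(0.142), np.float64(0.208)), (np.float64(0.436), np.float64(0.145), np.float64(0.213))]
370 [(np.float64(0.43), np.float64(0.145), np.float64(0.217)), (np.float64(0.433), np.float64(0.139), np.float64(0.208)), (np.float64(0.436), np.float64(0.145), np.float64(0.217))]
380 [(np.float64(0.43), np.float64(0.145), np.float64(0.223)), (np.float64(0.433), np.float64(0.135), np.float64(0.207)), (np.float64(0.436), np.float64(0.144), np.float64(0.22))]
390 [(np.float64(0.43), np.float64(0.146), np.float64(0.227)), (np.float64(0.434), np.float64(0.132), np.float64(0.208)), (np.float64(0.436), np.float64(0.141), np.float64(0.22))]
```

Call:
drive_tool(
  steps="0 0 -20 0 0 0 -1; 0 0 -20 0 0 0 -1; 0 0 -20 0 0 0 -1; 0 0 0 0 0 0 -1; 0 0 0 0 0 0 -1; 0 0 0 0 0 0 -1; 0 0 0 0 0 0 -1; 0 0 0 0 0 0 -1",
)

```text
time_s: 5.75
ee_pos: [0.4337, 0.1326, 0.1968]
ee_rot: [0.683, 0.73, -0.001, -0.001]
ft_force: [-0.4, 0.8, -0.0]
grip_width: -0.0
```

Run:
```python
from h import *
o=st();e=o["ee_pos"]
for n in ("scene","wrist"):
    im,d,p=cam(n); w=cloud(p,d)
    m=(abs(w[...,0]-e[0])<.02)&(abs(w[...,1]-e[1])<.02)&(w[...,2]>e[2]-.025)&(w[...,2]<e[2]+.15)
    z=w[m][:,2]; print(n,m.sum(),np.round(np.percentile(z,[0,1,5]),3),np.round(w[m][np.argsort(z)[:8]],3))
```

```text
t 5.75 tcp [0.4337 0.1326 0.1968] q [ 6.830e-01  7.304e-01 -8.000e-04 -7.000e-04] F [-0.4  0.8 -0. ] w -0.0
J [ 0.105 -0.055  1.826  0.     1.372  0.038]
scene 409 [0.229 0.231 0.239] [[0.439 0.128 0.229]
 [0.438 0.124 0.229]
 [0.439 0.138 0.23 ]
 [0.439 0.132 0.23 ]
 [0.442 0.137 0.231]
 [0.429 0.143 0.232]
 [0.439 0.142 0.232]
 [0.425 0.142 0.233]]
wrist 23292 [0.233 0.238 0.247] [[0.435 0.144 0.233]
 [0.427 0.143 0.233]
 [0.434 0.144 0.233]
 [0.429 0.143 0.234]
 [0.43  0.144 0.234]
 [0.437 0.144 0.234]
 [0.434 0.144 0.234]
 [0.436 0.144 0.234]]
```

Run:
```python
from h import *
o=st();e=o["ee_pos"]
im,d,p=cam("scene"); w=cloud(p,d)
m=(abs(w[...,0]-e[0])<.09)&(abs(w[...,1]-e[1])<.06)&(w[...,2]>e[2]+.02)
q=w[m]
for z in np.arange(.225,.40,.01):
    s=q[(q[:,2]>=z)&(q[:,2]<z+.01)]
    if len(s): print(round(z,3),len(s),np.round([*(s[:,:2].min(0)-e[:2]),*(s[:,:2].max(0)-e[:2])],3))
```

```text
t 5.85 tcp [0.4341 0.1326 0.1973] q [ 6.830e-01  7.304e-01 -5.000e-04 -4.000e-04] F [-1.6 -0.   0.2] w -0.0001
J [ 0.105 -0.055  1.825  0.     1.372  0.038]
0.225 8 [ 0.004 -0.007  0.008  0.013]
0.235 32 [-0.009 -0.006  0.015  0.013]
0.245 40 [-0.016 -0.005  0.017  0.013]
0.255 35 [-0.012 -0.005  0.017  0.014]
0.265 25 [-0.031 -0.01   0.016  0.017]
0.275 69 [-0.037 -0.011  0.038  0.017]
0.285 69 [-0.047 -0.008  0.043  0.017]
0.295 97 [-0.05  -0.009  0.052  0.02 ]
0.305 102 [-0.058 -0.005  0.062  0.02 ]
0.315 151 [-0.063 -0.007  0.063  0.021]
0.325 115 [-0.051 -0.005  0.06   0.024]
0.335 85 [-0.022 -0.006  0.045  0.022]
0.345 48 [ 0.016 -0.007  0.043  0.016]
0.355 78 [-0.018 -0.016  0.04   0.039]
0.365 121 [-0.016 -0.021  0.041  0.04 ]
0.375 116 [-0.02  -0.024  0.041  0.04 ]
0.385 135 [-0.017 -0.028  0.042  0.04 ]
0.395 179 [-0.033 -0.033  0.039  0.04 ]
```

The fingertips really sit about 33 mm above the reported TCP, as both cameras show. I reopen and go deeper.

Call:
drive_tool(
  steps="0 0 0 0 0 0 0.4; 0 0 0 0 0 0 0.4; 0 0 0 0 0 0 0.4; 0 0 0 0 0 0 0.4; 0 0 30 0 0 0 0.4; 0 0 30 0 0 0 0.4; 0 0 20 0 0 0 0.4; 0 0 10 0 0 0 0.4",
)

```text
time_s: 6.7
ee_pos: [0.4328, 0.1325, 0.1058]
ee_rot: [0.683, 0.73, -0.001, -0.001]
ft_force: [-0.3, 0.1, 0.0]
grip_width: 0.0597
```

Call:
drive_tool(
  steps="0 0 2 0 0 0 0.4; 0 0 0 0 0 0 -1; 0 0 0 0 0 0 -1; 0 0 0 0 0 0 -1; 0 0 0 0 0 0 -1; 0 0 0 0 0 0 -1; 0 0 0 0 0 0 -1; 0 0 0 0 0 0 -1",
)

```text
time_s: 7.5
ee_pos: [0.4338, 0.1327, 0.1072]
ee_rot: [0.683, 0.73, -0.0, -0.0]
ft_force: [-4.6, -0.8, 6.1]
grip_width: 0.0203
```

Call:
drive_tool(
  steps="0 -1.6 -12.4 0 0 0 -1; 0 -0.4 -12.5 0 0 0 -1; 0 0.8 -12.4 0 0 0 -1; 0 2 -12.3 0 0 0 -1; 0 3.2 -12.1 0 0 0 -1; 0 4.3 -11.7 0 0 0 -1; 0 0 0 0 0 0 -1; 0 0 0 0 0 0 -1",
)

```text
time_s: 8.3
ee_pos: [0.4398, 0.1331, 0.1808]
ee_rot: [0.683, 0.731, -0.003, -0.002]
ft_force: [-11.4, -0.7, 2.2]
grip_width: 0.0202
```

Call:
drive_tool(
  steps="0 5.4 -11.2 0 0 0 -1; 0 6.4 -10.7 0 0 0 -1; 0 7.4 -10 0 0 0 -1; 0 8.4 -9.2 0 0 0 -1; 0 9.2 -8.4 0 0 0 -1; 0 10 -7.5 0 0 0 -1; 0 10.6 -6.5 0 0 0 -1; 0 11.2 -5.4 0 0 0 -1",
)

```text
time_s: 9.1
ee_pos: [0.499, 0.1373, 0.2557]
ee_rot: [0.682, 0.731, -0.01, -0.008]
ft_force: [-40.8, -3.8, 36.9]
grip_width: 0.0201
```

Call:
drive_tool(
  steps="0 11.7 -4.3 0 0 0 -1; 0 12 -3.2 0 0 0 -1; 0 12.3 -2 0 0 0 -1; 0 12.4 -0.9 0 0 0 -1; 0 12.5 0.3 0 0 0 -1; 0 12.4 1.5 0 0 0 -1; 0 12.2 2.7 0 0 0 -1; 0 0 0 0 0 0 -1",
)

```text
time_s: 9.9
ee_pos: [0.598, 0.144, 0.2595]
ee_rot: [0.683, 0.731, 0.002, 0.001]
ft_force: [-5.3, 0.8, 6.6]
grip_width: 0.0202
```

Call:
drive_tool(
  steps="0 11.8 3.9 0 0 0 -1; 0 11.4 5 0 0 0 -1; 0 10.2 5.7 0 0 0 -1; 0 0 0 0 0 0 -1; 0 0 0 0 0 0 -1; 0 0 0 0 0 0 -1; 0 0 0 0 0 0 -1; 0 0 0 0 0 0 -1",
)

```text
time_s: 10.7
ee_pos: [0.63, 0.1462, 0.2451]
ee_rot: [0.683, 0.731, 0.001, 0.001]
ft_force: [-7.5, 0.5, 6.6]
grip_width: 0.0204
```

Run:
```python
from h import *
st(); im,d,p=cam("scene"); im2,d2,p2=cam("top")
save(np.hstack([cv2.resize(im[150:390,140:460],(400,300)),cv2.resize(im2[100:290,260:513],(400,300))]),"t4.png")
```

```text
t 10.7 tcp [0.63   0.1462 0.2451] q [0.6828 0.7306 0.001  0.0008] F [-7.5  0.5  6.6] w 0.0204
J [0.094 0.327 1.296 0.    1.516 0.027]
```

View pics/t4.png

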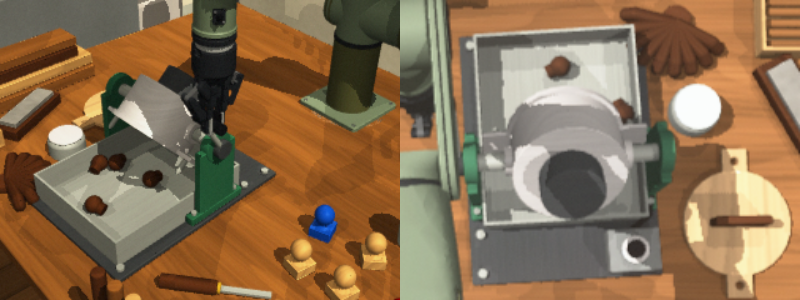

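All four knobs are visible in the pan in the scene view. I swing the lever back.

Call:
drive_tool(
  steps="0 -10.2 -5.7 0 0 0 -1; 0 -11.4 -5 0 0 0 -1; 0 -11.8 -3.9 0 0 0 -1; 0 -12.2 -2.7 0 0 0 -1; 0 -12.4 -1.5 0 0 0 -1; 0 -12.5 -0.3 0 0 0 -1; 0 -12.4 0.9 0 0 0 -1; 0 0 0 0 0 0 -1",
)

```text
time_s: 11.6
ee_pos: [0.5534, 0.1409, 0.2677]
ee_rot: [0.683, 0.73, 0.008, 0.007]
ft_force: [1.2, 1.2, 14.2]
grip_width: 0.0198
```

Call:
drive_tool(
  steps="0 -12.3 2 0 0 0 -1; 0 -12 3.2 0 0 0 -1; 0 -11.7 4.3 0 0 0 -1; 0 0 0 0 0 0 -1; 0 -11.2 5.4 0 0 0 -1; 0 -10.6 6.5 0 0 0 -1; 0 -10 7.5 0 0 0 -1; 0 0 0 0 0 0 -1",
)

```text
time_s: 12.4
ee_pos: [0.4828, 0.1359, 0.2348]
ee_rot: [0.683, 0.73, 0.005, 0.004]
ft_force: [-2.4, 0.3, 6.9]
grip_width: 0.0197
```

Call:
drive_tool(
  steps="0 -9.2 8.4 0 0 0 -1; 0 -8.4 9.2 0 0 0 -1; 0 -7.4 10 0 0 0 -1; 0 0 0 0 0 0 -1; 0 -6.4 10.7 0 0 0 -1; 0 -5.4 11.2 0 0 0 -1; 0 -4.3 11.7 0 0 0 -1; 0 0 0 0 0 0 -1",
)

```text
time_s: 13.2
ee_pos: [0.4397, 0.133, 0.1696]
ee_rot: [0.683, 0.73, 0.001, 0.001]
ft_force: [-2.0, 0.2, 0.7]
grip_width: 0.0199
```

Call:
drive_tool(
  steps="0 -3.2 12.1 0 0 0 -1; 0 -2 12.3 0 0 0 -1; 0 -0.8 12.4 0 0 0 -1; 0 0.4 12.5 0 0 0 -1; 0 1.6 12.4 0 0 0 -1; 0 0 0 0 0 0 -1; 0 0 2 0 0 0 -1; 0 0 0 0 0 0 -1",
)

```text
time_s: 14.0
ee_pos: [0.4328, 0.1325, 0.104]
ee_rot: [0.683, 0.73, -0.002, -0.001]
ft_force: [-7.2, -0.3, 2.7]
grip_width: 0.0199
```

Run:
```python
from h import *
st(); im,d,p=cam("top"); w=cloud(p,d); X,Y,Z=[w[...,i] for i in range(3)]
for s in (1,-1):
    c=mw(0,.112*s,.27); m=(abs(X-c[0])<.05)&(abs(Y-c[1])<.03)&(Z>.25); print(m.sum(),np.round(w[m].mean(0),3))
v=mw(0,0,0); r=np.hypot(X-v[0],Y-v[1]); m=(r>.084)&(r<.092)&(Z>.2)
q=w[m]; print(len(q),"rim plane",np.linalg.lstsq(np.c_[q[:,:2]-v[:2],np.ones(len(q))],q[:,2],rcond=None)[0])
```

```text
t 14.0 tcp [0.4328 0.1325 0.104 ] q [ 0.6829  0.7305 -0.0016 -0.0013] F [-7.2 -0.3  2.7] w 0.0199
J [ 0.106  0.054  1.925 -0.     1.167  0.038]
28 [0.569 0.042 0.265]
28 [ 0.584 -0.18   0.265]
1025 rim plane [-0.11732672  0.02859582  0.23373902]
```

```bash
cat >> h.py <<'E'
def tilt(w):
    X,Y,Z=[w[...,i] for i in range(3)]
    for s in (1,-1):
        c=mw(0,.112*s,.27); m=(abs(X-c[0])<.05)&(abs(Y-c[1])<.03)&(Z>.25); print("stud",m.sum(),np.round(w[m].mean(0),4))
    v=mw(0,0,0); r=np.hypot(X-v[0],Y-v[1]); m=(r>.08)&(r<.098)&(Z>.225)&(Z<.25)
    q=w[m]; print(len(q),"rim plane",np.round(np.linalg.lstsq(np.c_[q[:,:2]-v[:2],np.ones(len(q))],q[:,2],rcond=None)[0],4))
E
python3 - <<'E'
from h import *
tilt(np.load("/tmp/top.npz")["w"]); im,d,p=cam("top"); tilt(cloud(p,d))
tilt(np.load("/tmp/scene.npz")["w"]); im,d,p=cam("scene"); tilt(cloud(p,d))
E
```

```text
stud 25 [0.5655 0.0414 0.2669]
stud 26 [ 0.5812 -0.1802  0.2664]
1337 rim plane [-0.0061  0.0027  0.2381]
stud 27 [0.569  0.0419 0.2661]
stud 28 [ 0.5839 -0.1801  0.2646]
1321 rim plane [-4.690e-02 -2.000e-04  2.381e-01]
stud 37 [0.571  0.044  0.2612]
stud 33 [ 0.5858 -0.1784  0.2613]
950 rim plane [0.0022 0.0039 0.2345]
stud 37 [0.5747 0.0445 0.2612]
stud 33 [ 0.5892 -0.1784  0.2613]
867 rim plane [-0.0295  0.0034  0.2347]
```

The bowl still leans about 0.04 rad because the grip slipped a few mm on the lever. I push it on to the stop.

Call:
drive_tool(
  steps="0 0 2 0 0 0 -1; 0 0 2 0 0 0 -1; 0 0 2 0 0 0 -1; 0 0 2 0 0 0 -1; 0 0 1 0 0 0 -1; 0 0 0 0 0 0 -1; 0 0 0 0 0 0 -1; 0 0 0 0 0 0 -1",
  grip_force=80,
)

```text
time_s: 14.95
ee_pos: [0.4338, 0.1326, 0.0974]
ee_rot: [0.683, 0.731, -0.001, -0.001]
ft_force: [-11.6, -0.6, 15.4]
grip_width: 0.0203
```

Run:
```python
from h import *
st()
im,d,p=cam("top"); tilt(cloud(p,d)); im,d,p=cam("scene"); tilt(cloud(p,d))
```

```text
t 14.95 tcp [0.4338 0.1326 0.0974] q [ 6.829e-01  7.305e-01 -1.000e-03 -7.000e-04] F [-11.6  -0.6  15.4] w 0.0203
J [ 0.106  0.064  1.929 -0.     1.15   0.038]
stud 26 [0.5654 0.0413 0.2665]
stud 27 [ 0.5812 -0.18    0.266 ]
1337 rim plane [-0.0053  0.0038  0.2379]
stud 39 [0.5711 0.0443 0.2608]
stud 32 [ 0.5856 -0.1787  0.2608]
949 rim plane [-0.0005  0.0023  0.2346]
```

Call:
drive_tool(
  steps="0 0 -2 0 0 0 0.4; 0 0 0 0 0 0 0.4; 0 0 0 0 0 0 0.4; 0 0 -20 0 0 0 0.4; 0 0 -40 0 0 0 0.4; 0 0 -40 0 0 0 0.4; 0 0 -20 0 0 0 0.4; 0 0 0 0 0 0 0.4",
  grip_force=40,
)

```text
time_s: 15.85
ee_pos: [0.4377, 0.1329, 0.2209]
ee_rot: [0.683, 0.73, 0.003, 0.003]
ft_force: [-0.3, -0.2, -0.2]
grip_width: 0.0595
```

Run:
```python
from h import *
o=st(); go([.49,.36,.22],YAW+np.pi/2)
im,d,p=cam("top"); tilt(cloud(p,d))
```

```text
t 15.85 tcp [0.4377 0.1329 0.2209] q [0.6831 0.7303 0.0034 0.003 ] F [-0.3 -0.2 -0.2] w 0.0595
J [ 0.105 -0.075  1.794 -0.     1.413  0.038]
turn [ 0.007 -0.007  1.57 ] shift(after) [  67.4 -223.     0.9] len 233
stud 26 [0.5655 0.0413 0.2659]
stud 28 [ 0.581  -0.1802  0.2655]
1343 rim plane [-0.006   0.0024  0.2381]
```

Call:
drive_tool(
  steps="0 0 0 0 0 -0.15 0.6; 0 0 0 0 0 -0.15 0.6; 0 0 0 0 0 -0.15 0.6; 0 0 0 0 0 -0.15 0.6; 0 0 0 0 0 -0.15 0.6; 0 0 0 0 0 -0.15 0.6; 0 0 0 0 0 -0.15 0.6; 0 0 0 0 0 -0.15 0.6",
)

```text
time_s: 16.7
ee_pos: [0.4331, 0.1324, 0.2143]
ee_rot: [0.148, 0.989, -0.001, -0.002]
ft_force: [0.6, 0.8, 0.3]
grip_width: 0.0681
```

Call:
drive_tool(
  steps="0 0 0 0 0 -0.15 0.6; 0 0 0 0 0 -0.15 0.6; 0 0 0 0 0 -0.07 0.6; -15 45 0 0 0 0 0.6; -15 45 0 0 0 0 0.6; -15 45 0 0 0 0 0.6; -15 45 0 0 0 0 0.6; -7 43 0 0 0 0 0.6",
)

```text
time_s: 17.5
ee_pos: [0.4862, 0.3609, 0.2138]
ee_rot: [-0.033, 0.999, -0.001, -0.002]
ft_force: [0.9, -0.3, 0.9]
grip_width: 0.0686
```

```bash
cat >> h.py <<'E'
def finials(n):
    im,d,p=cam(n); w=cloud(p,d); X,Y,Z=[w[...,i] for i in range(3)]; out=[]
    b=(Z>.056)&(Z<.085)&(X>.3)&(X<.75)&(Y>.15)&(Y<.6)
    k,l,s,c=cv2.connectedComponentsWithStats(b.astype(np.uint8))
    for i in range(1,k):
        if s[i,4]<60: continue
        q=w[l==i]; A=np.c_[2*q,np.ones(len(q))]; x=np.linalg.lstsq(A,(q**2).sum(1),rcond=None)[0]
        c3=x[:3]; rad=np.sqrt(x[3]+c3@c3)
        f=(abs(Z-.024)<.004)&(np.hypot(X-c3[0],Y-c3[1])<.036)
        yaw=None
        if f.sum()>40:
            qq=w[f][:,:2]-c3[:2]; best=min(np.radians(np.arange(0,90,1)),key=lambda a:np.percentile(np.abs(np.c_[qq@[np.cos(a),np.sin(a)],qq@[-np.sin(a),np.cos(a)]]).max(1),97)); yaw=round(np.degrees(best))
        print(n,s[i,4],"ball",np.round(c3,3),"r",round(rad,3),"foot yaw",yaw,f.sum(),"rgb",im[l==i].mean(0).round())
    return im
E
python3 - <<'E'
from h import *
o=st(); im=finials("wrist"); save(im,"w5.png"); finials("top")
E
```

```text
t 17.5 tcp [0.4862 0.3609 0.2138] q [-0.0329  0.9995 -0.001  -0.0017] F [ 0.9 -0.3  0.9] w 0.0686
J [ 0.496  0.263  1.442 -0.     1.441 -1.141]
wrist 426 ball [0.319 0.419 0.073] r 0.035 foot yaw 87 142 rgb [103. 100.  89.]
wrist 187 ball [0.32  0.42  0.073] r 0.03 foot yaw 76 142 rgb [107. 106.  94.]
wrist 2454 ball [0.354 0.597 0.068] r 0.041 foot yaw 46 171 rgb [23. 38. 59.]
wrist 2241 ball [0.422 0.396 0.052] r 0.02 foot yaw 44 793 rgb [218. 180. 123.]
wrist 2214 ball [0.437 0.279 0.052] r 0.021 foot yaw 19 928 rgb [ 71. 102. 195.]
wrist 1763 ball [0.521 0.521 0.052] r 0.02 foot yaw 81 1165 rgb [202.  53.  46.]
wrist 1697 ball [0.534 0.409 0.052] r 0.02 foot yaw 78 967 rgb [219. 180. 123.]
wrist 1675 ball [0.546 0.313 0.052] r 0.02 foot yaw 80 922 rgb [224. 185. 127.]
wrist 1449 ball [0.599 0.6   0.071] r 0.029 foot yaw 68 315 rgb [86. 50. 23.]
wrist 369 ball [0.722 0.559 0.066] r 0.013 foot yaw None 0 rgb [184. 126.  79.]
top 386 ball [0.738 0.557 0.054] r 0.033 foot yaw None 12 rgb [160. 108.  66.]
top 166 ball [0.544 0.312 0.056] r 0.019 foot yaw 80 77 rgb [216. 176. 118.]
top 171 ball [0.436 0.279 0.055] r 0.019 foot yaw 20 78 rgb [ 68.  99. 190.]
```

View pics/w5.png

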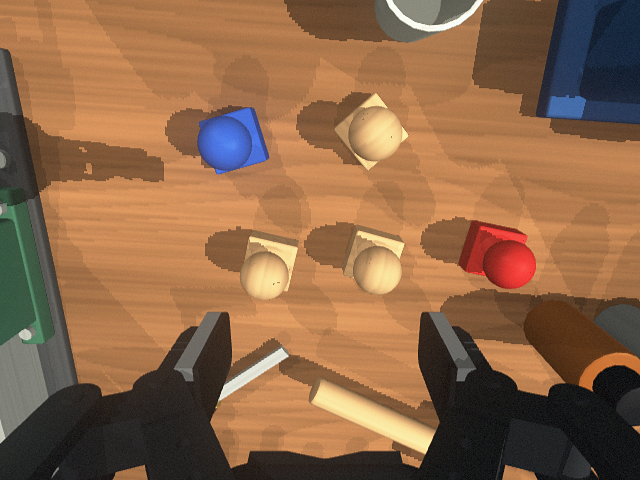

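The wrist view shows the wooden finials at (265,272), (376,268) and (376,132). Red is at (505,262) and blue at (228,142), and neither is to be touched. I take A at (0.546, 0.313) first.

Run:
```python
from h import *
go([.546,.313,.08],np.radians(80))
```

```text
turn [-0.    -0.004  0.246] shift(after) [-68.8 -39.3 133.2] len 155
```

Call:
drive_tool(
  steps="0 0 0 0 0 0.12 0.6; 0 0 0 0 0 0.126 0.6; -23 -13 20 0 0 0 0.6; -23 -13 30 0 0 0 0.6; -23 -13 40 0 0 0 0.6; 0 0 43 0 0 0 0.6; 0 0 0 0 0 0 0.6; 0 0 0 0 0 0 0.6",
)

```text
time_s: 18.4
ee_pos: [0.5456, 0.3078, 0.0819]
ee_rot: [0.09, 0.996, -0.001, -0.002]
ft_force: [0.7, 0.5, 0.3]
grip_width: 0.0681
```

Run:
```python
from h import *
st(); go([.546,.313,-.003],np.radians(80))
```

```text
t 18.4 tcp [0.5456 0.3078 0.0819] q [ 0.09    0.9959 -0.0012 -0.0023] F [0.7 0.5 0.3] w 0.0681
J [ 0.376  0.429  1.507  0.     1.211 -1.015]
turn [-0.003 -0.004 -0.006] shift(after) [ 0.5  5.2 84.9] len 85
```

Call:
drive_tool(
  steps="0.5 5 10 0 0 0 0.6; 0 0 25 0 0 0 0.6; 0 0 25 0 0 0 0.6; 0 0 15 0 0 0 0.6; 0 0 9 0 0 0 0.6; 0 0 0 0 0 0 -1; 0 0 0 0 0 0 -1; 0 0 0 0 0 0 -1",
)

```text
time_s: 19.2
ee_pos: [0.5492, 0.3145, 0.0014]
ee_rot: [0.09, 0.996, 0.001, 0.001]
ft_force: [-0.0, 0.5, -0.0]
grip_width: 0.0403
```

Call:
drive_tool(
  steps="0 0 0 0 0 0 -1; 0 0 -30 0 0 0 -1; 0 0 -45 0 0 0 -1; 0 0 -45 0 0 0 -1; 0 0 -45 0 0 0 -1; 0 0 -45 0 0 0 -1; 0 0 -35 0 0 0 -1; 0 0 0 0 0 0 -1",
)

```text
time_s: 20.0
ee_pos: [0.5518, 0.3156, 0.2538]
ee_rot: [0.09, 0.996, 0.004, 0.007]
ft_force: [1.2, 0.4, -0.2]
grip_width: 0.0399
```

Run:
```python
from h import *
st(); t=mw(.052,0,.252); print(t); go(t,YAW+np.pi/2)
```

```text
t 20.0 tcp [0.5518 0.3156 0.2538] q [0.0897 0.9959 0.0035 0.0068] F [ 1.2  0.4 -0.2] w 0.0399
J [ 0.383  0.289  1.327  0.     1.51  -1.008]
[ 0.62738193 -0.06549785  0.252     ]
turn [ 0.007  0.014 -0.247] shift(after) [ -49.7 -385.3    1.8] len 388
```

Call:
drive_tool(
  steps="0 0 -25 0 0 -0.125 -1; 0 0 -25 0 0 -0.122 -1; -6 -40 0 0 0 0 -1; -6 -40 0 0 0 0 -1; -6 -40 0 0 0 0 -1; -6 -40 0 0 0 0 -1; -6 -40 0 0 0 0 -1; -6 -40 0 0 0 0 -1",
)

```text
time_s: 20.8
ee_pos: [0.5995, 0.0753, 0.294]
ee_rot: [-0.034, 0.999, 0.0, -0.001]
ft_force: [0.5, -0.1, -0.9]
grip_width: 0.0402
```

Call:
drive_tool(
  steps="-5 -40 0 0 0 0 -1; -5 -40 0 0 0 0 -1; -4 -40 0 0 0 0 -1; 0 -24 0 0 0 0 -1; 0 0 0 0 0 0 -1; 0 0 0 0 0 0 -1; 0 0 0 0 0 0 -1; 0 0 0 0 0 0 -1",
)

```text
time_s: 21.6
ee_pos: [0.6234, -0.0644, 0.2948]
ee_rot: [-0.035, 0.999, 0.0, -0.0]
ft_force: [-0.0, -0.2, -1.2]
grip_width: 0.0401
```

Run:
```python
from h import *
st(); t=mw(.052,0,.148); go(t,YAW+np.pi/2)
```

```text
t 21.6 tcp [ 0.6234 -0.0644  0.2948] q [-3.450e-02  9.994e-01  2.000e-04 -1.000e-04] F [-0.  -0.2 -1.2] w 0.0401
J [-0.241  0.264  1.276  0.     1.602 -1.881]
turn [ 0.    -0.     0.002] shift(after) [ -3.9  -1.4 146.8] len 147
```

Call:
drive_tool(
  steps="-4 -1 20 0 0 0 -1; 0 0 40 0 0 0 -1; 0 0 40 0 0 0 -1; 0 0 30 0 0 0 -1; 0 0 12 0 0 0 -1; 0 0 5 0 0 0 -1; 0 0 0 0 0 0 -1; 0 0 0 0 0 0 -1",
)

```text
time_s: 22.4
ee_pos: [0.6293, -0.0667, 0.1504]
ee_rot: [-0.034, 0.999, -0.001, 0.002]
ft_force: [0.3, 0.1, -0.4]
grip_width: 0.0402
```

Call:
drive_tool(
  steps="0 0 0 0 0 0 0.35; 0 0 0 0 0 0 0.35; 0 0 0 0 0 0 0.35; 0 0 -20 0 0 0 0.35; 0 0 -40 0 0 0 0.35; 0 0 -40 0 0 0 0.35; 0 0 -40 0 0 0 0.35; 0 0 -10 0 0 0 0.35",
)

```text
time_s: 23.2
ee_pos: [0.6311, -0.0674, 0.3071]
ee_rot: [-0.034, 0.999, -0.002, 0.007]
ft_force: [0.3, -0.2, 0.2]
grip_width: 0.0574
```

Run:
```python
from h import *
st(); im=finials("top"); go([.534,.409,.12],np.radians(78))
im,d,p=cam("wrist"); w=cloud(p,d);X,Y,Z=[w[...,i] for i in range(3)]
r=np.hypot(X-M[0],Y-M[1]); m=(r<.08)&(Z>.16)&(Z<.225); print(m.sum(),np.round(w[m].mean(0),3),np.round(mw(.052,0,.2),3),w[m][:,2].max(),np.nanmedian(Z[(r<.03)&(Z<.16)&(Z>.1)]))
```

```text
t 23.2 tcp [ 0.6311 -0.0674  0.3071] q [-0.0336  0.9994 -0.002   0.0073] F [ 0.3 -0.2  0.2] w 0.0574
J [-0.243  0.266  1.25   0.     1.611 -1.881]
top 397 ball [0.738 0.557 0.052] r 0.035 foot yaw None 13 rgb [157. 106.  64.]
top 92 ball [0.599 0.599 0.07 ] r 0.028 foot yaw None 23 rgb [86. 50. 23.]
top 167 ball [0.533 0.408 0.057] r 0.018 foot yaw 79 80 rgb [212. 172. 115.]
top 168 ball [0.52  0.52  0.057] r 0.018 foot yaw 81 87 rgb [183.  46.  38.]
top 167 ball [0.435 0.279 0.055] r 0.019 foot yaw 20 82 rgb [ 70.  99. 189.]
top 173 ball [0.421 0.395 0.057] r 0.018 foot yaw 46 93 rgb [193. 153. 102.]
top 109 ball [0.349 0.625 0.071] r 0.068 foot yaw None 0 rgb [31. 43. 66.]
top 80 ball [0.318 0.422 0.072] r 0.03 foot yaw None 33 rgb [94. 91. 81.]
turn [-0.002  0.014  0.277] shift(after) [193.8 445.8 186.2] len 521
3866 [ 0.62  -0.068  0.197] [ 0.627 -0.065  0.2  ] 0.21752812517148645 0.144823881878576
```

Finial A stands in the bowl. Next is B.

Call:
drive_tool(
  steps="0 0 0 0 0 0.14 0.6; 0 0 0 0 0 0.137 0.6; 17 39 0 0 0 0 0.6; 17 39 0 0 0 0 0.6; 17 39 0 0 0 0 0.6; 17 39 0 0 0 0 0.6; 17 39 0 0 0 0 0.6; 17 39 0 0 0 0 0.6",
)

```text
time_s: 24.1
ee_pos: [0.575, 0.1849, 0.2955]
ee_rot: [0.105, 0.994, -0.0, -0.002]
ft_force: [0.3, 0.5, -0.2]
grip_width: 0.0687
```

Call:
drive_tool(
  steps="17 39 20 0 0 0 0.6; 17 39 25 0 0 0 0.6; 17 39 25 0 0 0 0.6; 17 39 25 0 0 0 0.6; 12 28 25 0 0 0 0.6; 12 27 25 0 0 0 0.6; 0 0 30 0 0 0 0.6; 0 0 0 0 0 0 0.6",
)

```text
time_s: 24.9
ee_pos: [0.5248, 0.4069, 0.1145]
ee_rot: [0.104, 0.995, -0.005, -0.006]
ft_force: [-0.6, -1.1, -0.8]
grip_width: 0.0684
```

Run:
```python
from h import *
st(); go([.534,.409,-.003],np.radians(78)); finials("wrist"); st()
```

```text
t 24.9 tcp [0.5248 0.4069 0.1145] q [ 0.1038  0.9946 -0.0045 -0.006 ] F [-0.6 -1.1 -0.8] w 0.0684
J [ 0.53   0.474  1.368 -0.     1.314 -0.833]
turn [-0.01  -0.011  0.001] shift(after) [ -8.6   3.9 117.5] len 118
wrist 5143 ball [0.422 0.396 0.052] r 0.02 foot yaw 44 1460 rgb [221. 183. 125.]
wrist 4574 ball [0.437 0.28  0.052] r 0.02 foot yaw 19 2600 rgb [ 66. 104. 201.]
wrist 4076 ball [0.521 0.521 0.052] r 0.02 foot yaw 82 2207 rgb [204.  53.  47.]
wrist 3494 ball [0.534 0.409 0.052] r 0.021 foot yaw 78 1495 rgb [224. 186. 127.]
wrist 1171 ball [0.599 0.599 0.065] r 0.027 foot yaw 58 632 rgb [81. 47. 22.]
t 24.95 tcp [0.527  0.4073 0.1178] q [ 0.1044  0.9945 -0.003  -0.004 ] F [ 0.8 -0.3 -0.1] w 0.0681
J [ 0.528  0.471  1.365 -0.     1.315 -0.833]
```

Call:
drive_tool(
  steps="-5 2 0 0 0 0 0.6; 0 0 10 0 0 0 0.6; 0 0 30 0 0 0 0.6; 0 0 30 0 0 0 0.6; 0 0 10 0 0 0 0.6; 0 0 0 0 0 0 0.6; 0 0 0 0 0 0 0.6; 0 0 0 0 0 0 0.6",
)

```text
time_s: 25.75
ee_pos: [0.5377, 0.4109, 0.0455]
ee_rot: [0.105, 0.994, 0.001, 0.002]
ft_force: [0.2, -0.5, 0.9]
grip_width: 0.0682
```

Run:
```python
from h import *
st(); go([.534,.409,-.001],np.radians(78))
```

```text
t 25.75 tcp [0.5377 0.4109 0.0455] q [0.1048 0.9945 0.0013 0.0018] F [ 0.2 -0.5  0.9] w 0.0682
J [ 0.525  0.56   1.395  0.     1.182 -0.836]
turn [ 0.003  0.003 -0.001] shift(after) [ 3.2 -2.6 46.5] len 47
```

Call:
drive_tool(
  steps="3 -2 15 0 0 0 0.6; 0 0 20 0 0 0 0.6; 0 0 10 0 0 0 0.6; 0 0 2 0 0 0 0.6; 0 0 0 0 0 0 0.6; 0 0 0 0 0 0 -1; 0 0 0 0 0 0 -1; 0 0 0 0 0 0 -1",
)

```text
time_s: 26.55
ee_pos: [0.5337, 0.4093, -0.0026]
ee_rot: [0.105, 0.995, 0.001, 0.001]
ft_force: [0.6, -0.2, 2.3]
grip_width: 0.0403
```

Call:
drive_tool(
  steps="0 0 0 0 0 0 -1; 0 0 -40 0 0 0 -1; 0 0 -45 0 0 0 -1; 0 0 -45 0 0 0 -1; 0 0 -45 0 0 0 -1; 0 0 -45 0 0 0 -1; 0 0 -45 0 0 -0.13 -1; 0 0 -35 0 0 -0.146 -1",
)

```text
time_s: 27.35
ee_pos: [0.5327, 0.4088, 0.2991]
ee_rot: [-0.036, 0.999, 0.001, 0.001]
ft_force: [0.6, 0.1, -1.5]
grip_width: 0.0402
```

Run:
```python
from h import *
st(); t=mw(-.052,0,.300); print(t); go(t,YAW+np.pi/2)
```

```text
t 27.35 tcp [0.5327 0.4088 0.2991] q [-3.600e-02  9.994e-01  6.000e-04  1.200e-03] F [ 0.6  0.1 -1.5] w 0.0402
J [ 0.526  0.36   1.145 -0.     1.634 -1.117]
[ 0.52361807 -0.07250215  0.3       ]
turn [0.001 0.002 0.005] shift(after) [  41.4 -479.6   -0.9] len 481
```

Call:
drive_tool(
  steps="4 -44 0 0 0 0.005 -1; 4 -44 0 0 0 0 -1; 4 -44 0 0 0 0 -1; 4 -44 0 0 0 0 -1; 4 -44 0 0 0 0 -1; 4 -44 0 0 0 0 -1; 4 -44 0 0 0 0 -1; 4 -44 0 0 0 0 -1",
)

```text
time_s: 28.15
ee_pos: [0.5215, 0.0537, 0.2955]
ee_rot: [-0.031, 1.0, 0.0, -0.0]
ft_force: [0.9, 0.7, -0.3]
grip_width: 0.0403
```

Call:
drive_tool(
  steps="4 -44 0 0 0 0 -1; 4 -44 0 0 0 0 -1; 2 -40 0 0 0 0 -1; 0 0 0 0 0 0 -1; 0 0 0 0 0 0 -1; 0 0 0 0 0 0 -1; 0 0 0 0 0 0 -1; 0 0 0 0 0 0 -1",
)

```text
time_s: 28.95
ee_pos: [0.5202, -0.0718, 0.2959]
ee_rot: [-0.032, 1.0, 0.0, 0.0]
ft_force: [0.1, 1.2, -0.9]
grip_width: 0.0401
```

Run:
```python
from h import *
st(); t=mw(-.052,0,.144); print(t); go(t,YAW+np.pi/2)
```

```text
t 28.95 tcp [ 0.5202 -0.0718  0.2959] q [-3.160e-02  9.995e-01  1.000e-04  0.000e+00] F [ 0.1  1.2 -0.9] w 0.0401
J [-0.302  0.04   1.529  0.     1.573 -1.936]
[ 0.52361807 -0.07250215  0.144     ]
turn [ 0.     0.    -0.004] shift(after) [ -3.4  -0.9 151.9] len 152
```

Call:
drive_tool(
  steps="-3 -1 20 0 0 0 -1; 0 0 40 0 0 0 -1; 0 0 40 0 0 0 -1; 0 0 30 0 0 0 -1; 0 0 15 0 0 0 -1; 0 0 6 0 0 0 -1; 0 0 0 0 0 0 -1; 0 0 0 0 0 0 -1",
)

```text
time_s: 29.75
ee_pos: [0.5234, -0.0735, 0.1457]
ee_rot: [-0.031, 1.0, -0.0, 0.0]
ft_force: [0.5, 0.6, -1.4]
grip_width: 0.0401
```

Call:
drive_tool(
  steps="0 0 0 0 0 0 0.35; 0 0 0 0 0 0 0.35; 0 0 0 0 0 0 0.35; 0 0 -20 0 0 0 0.35; 0 0 -40 0 0 0 0.35; 0 0 -40 0 0 0 0.35; 0 0 -40 0 0 0 0.35; 0 0 -10 0 0 0 0.35",
)

```text
time_s: 30.55
ee_pos: [0.5259, -0.0747, 0.3023]
ee_rot: [-0.031, 1.0, -0.002, 0.006]
ft_force: [1.4, -0.3, 0.8]
grip_width: 0.0573
```

Run:
```python
from h import *
st(); 
im,d,p=cam("wrist"); w=cloud(p,d);X,Y,Z=[w[...,i] for i in range(3)]
m=(np.hypot(X-M[0],Y-M[1])<.08)&(Z>.17)&(Z<.235)
k,l,s,c=cv2.connectedComponentsWithStats(m.astype(np.uint8))
for i in range(1,k):
    if s[i,4]>60: q=w[l==i]; print(s[i,4],np.round((q.mean(0)-M)@RM,3),q[:,2].max())
finials("top"); go([.422,.396,.12],np.radians(134));
```

```text
t 30.55 tcp [ 0.5259 -0.0747  0.3023] q [-0.0307  0.9995 -0.002   0.0055] F [ 1.4 -0.3  0.8] w 0.0573
J [-0.304  0.042  1.514 -0.     1.574 -1.936]
2758 [-0.061  0.001  0.209] 0.21645345728300253
2507 [ 0.044 -0.002  0.205] 0.21631937104309487
top 391 ball [0.738 0.557 0.052] r 0.035 foot yaw None 9 rgb [153. 103.  62.]
top 87 ball [0.598 0.599 0.071] r 0.028 foot yaw None 20 rgb [84. 48. 22.]
top 171 ball [0.521 0.52  0.057] r 0.018 foot yaw 82 85 rgb [179.  45.  37.]
top 168 ball [0.435 0.279 0.056] r 0.018 foot yaw 19 72 rgb [ 69.  97. 186.]
top 172 ball [0.421 0.395 0.057] r 0.018 foot yaw 45 95 rgb [194. 153. 102.]
top 111 ball [0.35  0.618 0.071] r 0.061 foot yaw None 0 rgb [30. 42. 64.]
top 86 ball [0.318 0.421 0.073] r 0.03 foot yaw 61 43 rgb [94. 90. 81.]
turn [-0.005  0.005 -0.707] shift(after) [-252.9  409.5  178.5] len 513
```

Call:
drive_tool(
  steps="6 43 0 0 0 0 0.6; 6 43 0 0 0 0 0.6; 7 43 0 0 0 0 0.6; 7 43 0 0 0 0 0.6; 7 43 0 0 0 0 0.6; 7 43 0 0 0 0 0.6; 7 43 0 0 0 0 0.6; 7 43 0 0 0 0 0.6",
)

```text
time_s: 31.45
ee_pos: [0.4462, 0.2672, 0.2924]
ee_rot: [-0.031, 1.0, -0.001, -0.002]
ft_force: [1.9, -0.8, -0.1]
grip_width: 0.0683
```

Call:
drive_tool(
  steps="7 43 0 0 0 0 0.6; 7 43 0 0 0 0 0.6; 6 45 0 0 0 0 0.6; 0 0 30 0 0 -0.14 0.6; 0 0 35 0 0 -0.14 0.6; 0 0 35 0 0 -0.14 0.6; 0 0 35 0 0 -0.14 0.6; 0 0 35 0 0 -0.147 0.6",
)

```text
time_s: 32.25
ee_pos: [0.4183, 0.3944, 0.1211]
ee_rot: [-0.378, 0.926, -0.001, -0.002]
ft_force: [0.2, -0.3, 0.4]
grip_width: 0.0685
```

Call:
drive_tool(
  steps="0 0 20 0 0 0 0.6; 0 0 20 0 0 0 0.6; 0 0 10 0 0 0 0.6; 0 0 0 0 0 0 0.6; 0 0 0 0 0 0 0.6; 0 0 0 0 0 0 0.6; 0 0 0 0 0 0 0.6; 0 0 0 0 0 0 0.6",
)

```text
time_s: 33.05
ee_pos: [0.4209, 0.3962, 0.0759]
ee_rot: [-0.375, 0.927, 0.0, 0.001]
ft_force: [-0.8, -0.5, 0.2]
grip_width: 0.0684
```

Run:
```python
from h import *
st(); finials("top"); go([.422,.396,-.001],np.radians(134))
```

```text
t 33.05 tcp [0.4209 0.3962 0.0759] q [-3.748e-01  9.271e-01  2.000e-04  9.000e-04] F [-0.8 -0.5  0.2] w 0.0684
J [ 0.605  0.34   1.646 -0.     1.154 -1.734]
top 389 ball [0.738 0.557 0.051] r 0.035 foot yaw None 12 rgb [172. 115.  70.]
top 94 ball [0.599 0.599 0.07 ] r 0.028 foot yaw None 25 rgb [88. 51. 25.]
top 172 ball [0.436 0.279 0.057] r 0.018 foot yaw 20 73 rgb [ 61.  74. 134.]
top 153 ball [0.42  0.394 0.057] r 0.018 foot yaw 43 72 rgb [211. 172. 116.]
turn [-0.     0.002  0.   ] shift(after) [-0.8 -0.9 76.7] len 77
```

Call:
drive_tool(
  steps="-1 -1 25 0 0 0 0.6; 0 0 25 0 0 0 0.6; 0 0 20 0 0 0 0.6; 0 0 7 0 0 0 0.6; 0 0 0 0 0 0 0.6; 0 0 0 0 0 0 -1; 0 0 0 0 0 0 -1; 0 0 0 0 0 0 -1",
)

```text
time_s: 33.9
ee_pos: [0.4232, 0.3967, -0.0003]
ee_rot: [-0.375, 0.927, 0.0, 0.002]
ft_force: [0.6, -0.4, 3.9]
grip_width: 0.0401
```

Call:
drive_tool(
  steps="0 0 0 0 0 0 -1; 0 0 -40 0 0 0 -1; 0 0 -45 0 0 0 -1; 0 0 -45 0 0 0.14 -1; 0 0 -45 0 0 0.14 -1; 0 0 -45 0 0 0.14 -1; 0 0 -45 0 0 0.14 -1; 0 0 -35 0 0 0.14 -1",
)

```text
time_s: 34.7
ee_pos: [0.4219, 0.3959, 0.3011]
ee_rot: [-0.031, 1.0, 0.001, 0.001]
ft_force: [1.0, 0.3, -1.0]
grip_width: 0.0397
```

Run:
```python
from h import *
st(); t=mw(0,0,.300); print(t); go(t,YAW+np.pi/2)
```

```text
t 34.7 tcp [0.4219 0.3959 0.3011] q [-3.120e-02  9.995e-01  9.000e-04  1.200e-03] F [ 1.   0.3 -1. ] w 0.0397
J [ 0.604  0.153  1.395  0.     1.59  -1.029]
[ 0.5755 -0.069   0.3   ]
turn [ 0.002  0.003 -0.005] shift(after) [-122.  -474.2    1.1] len 490
```

Call:
drive_tool(
  steps="-11 -43 -10 0 0 -0.005 -1; -11 -43 0 0 0 0 -1; -11 -43 0 0 0 0 -1; -11 -43 0 0 0 0 -1; -11 -43 0 0 0 0 -1; -11 -43 0 0 0 0 -1; -11 -43 0 0 0 0 -1; -11 -43 0 0 0 0 -1",
)

```text
time_s: 35.5
ee_pos: [0.5342, 0.0574, 0.3076]
ee_rot: [-0.037, 0.999, 0.0, -0.0]
ft_force: [0.9, 0.6, -1.3]
grip_width: 0.0401
```

Call:
drive_tool(
  steps="-11 -43 0 0 0 0 -1; -11 -43 0 0 0 0 -1; -11 -43 0 0 0 0 -1; 0 0 0 0 0 0 -1; 0 0 0 0 0 0 -1; 0 0 0 0 0 0 -1; 0 0 0 0 0 0 -1; 0 0 0 0 0 0 -1",
)

```text
time_s: 36.3
ee_pos: [0.5766, -0.0659, 0.3081]
ee_rot: [-0.038, 0.999, 0.0, 0.0]
ft_force: [-0.6, 0.4, -1.6]
grip_width: 0.04
```

Run:
```python
from h import *
st(); t=mw(-.001,0,.1465); print(t); go(t,YAW+np.pi/2)
im,d,p=cam("top"); w=cloud(p,d);
```

```text
t 36.3 tcp [ 0.5766 -0.0659  0.3081] q [-3.760e-02  9.993e-01  0.000e+00  1.000e-04] F [-0.6  0.4 -1.6] w 0.04
J [-0.263  0.157  1.377  0.     1.607 -1.909]
[ 0.57450227 -0.06906735  0.1465    ]
turn [0.    0.    0.008] shift(after) [  2.3  -3.  161.6] len 162
```

Call:
drive_tool(
  steps="0 -3 20 0 0 0.008 -1; 0 0 40 0 0 0 -1; 0 0 40 0 0 0 -1; 0 0 30 0 0 0 -1; 0 0 10 0 0 0 -1; 0 0 5 0 0 0 -1; 0 0 0 0 0 0 -1; 0 0 0 0 0 0 -1",
)

```text
time_s: 37.15
ee_pos: [0.5786, -0.0705, 0.1652]
ee_rot: [-0.033, 0.999, -0.001, 0.002]
ft_force: [-0.2, -0.4, -0.4]
grip_width: 0.0395
```

Run:
```python
from h import *
st()
```

```text
t 37.15 tcp [ 0.5786 -0.0705  0.1652] q [-3.270e-02  9.995e-01 -6.000e-04  2.000e-03] F [-0.2 -0.4 -0.4] w 0.0395
J [-0.27   0.249  1.562 -0.     1.327 -1.906]
```

Call:
drive_tool(
  steps="2 0 4 0 0 0 -1; 0 0 4 0 0 0 -1; 0 0 4 0 0 0 -1; 0 0 3 0 0 0 -1; 0 0 2 0 0 0 -1; 0 0 0 0 0 0 -1; 0 0 0 0 0 0 -1; 0 0 0 0 0 0 -1",
)

```text
time_s: 37.95
ee_pos: [0.5752, -0.0704, 0.1461]
ee_rot: [-0.033, 0.999, -0.0, 0.0]
ft_force: [0.1, -0.4, -0.4]
grip_width: 0.0403
```

Call:
drive_tool(
  steps="0 0 0 0 0 0 0.35; 0 0 0 0 0 0 0.35; 0 0 0 0 0 0 0.35; 0 0 -20 0 0 0 0.35; 0 0 -40 0 0 0 0.35; 0 0 -40 0 0 0 0.35; 0 0 -40 0 0 0 0.35; 0 0 -20 0 0 0 0.35",
)

```text
time_s: 38.75
ee_pos: [0.5767, -0.0708, 0.3111]
ee_rot: [-0.033, 0.999, -0.001, 0.004]
ft_force: [0.9, 0.0, 0.4]
grip_width: 0.0577
```

```bash
cat >> h.py <<'E'
def cover(n):
    im,d,p=cam(n); w=cloud(p,d); X,Y,Z=[w[...,i] for i in range(3)]
    b=(X>.3)&(X<.75)&(Y<-.25)&(Y>-.6)
    r=b&(Z>.040)&(Z<.064); k,l,s,c=cv2.connectedComponentsWithStats(r.astype(np.uint8))
    for i in range(1,k):
        if s[i,4]<30: continue
        q=w[l==i]; q=q[abs(q[:,2]-np.median(q[:,2]))<.01]; R_=cv2.minAreaRect((q[:,:2]*1000).astype(np.float32)); ctr,sz,a=R_
        e,v=np.linalg.eigh(np.cov(q[:,:2].T)); print(n,"rail",s[i,4],np.round(ctr),np.round(sz),"dir deg",round(np.degrees(np.arctan2(v[1,1],v[0,1]))%180,1),"z",q[:,2].max().round(3))
    return im,p,w
E
python3 - <<'E'
from h import *
st(); im,p,w=cover("top"); iw,pw,ww=cover("wrist")
for t,z in [("cover_grip",.036),("cover_hole",0)]:
    for r in robot.place_of(t,"top")[:3]: print(t,r["score"],at_z(p,r["point"],z))
save(np.hstack([cv2.resize(im[100:340,260:580],(400,300)),cv2.resize(iw,(400,300))]),"c6.png")
E
```

```text
t 38.75 tcp [ 0.5767 -0.0708  0.3111] q [-0.0326  0.9995 -0.0011  0.0036] F [0.9 0.  0.4] w 0.0577
J [-0.271  0.152  1.377  0.     1.605 -1.907]
top rail 842 [ 691. -502.] [156.  52.] dir deg 30.3 z 0.053
top rail 472 [ 594. -591.] [307.  18.] dir deg 3.1 z 0.063
top rail 726 [ 691. -307.] [83. 86.] dir deg 142.8 z 0.06
top rail 220 [ 490. -386.] [14. 98.] dir deg 90.5 z 0.064
wrist rail 1160 [ 492. -365.] [16. 59.] dir deg 91.8 z 0.059
wrist rail 3028 [ 701. -314.] [86. 65.] dir deg 60.4 z 0.054
cover_grip 0.73 [ 0.66675198 -0.07491969  0.036     ]
cover_grip 0.63 [ 0.48592153 -0.38587051  0.036     ]
cover_hole 0.97 [ 0.38258719 -0.39120033  0.        ]
cover_hole 0.58 [ 0.61104023 -0.09079257  0.        ]
```

View pics/c6.png

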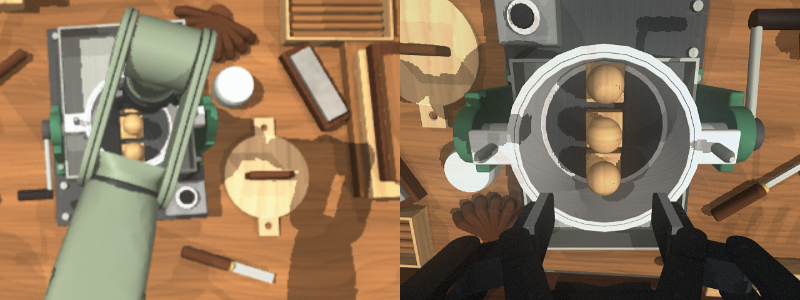

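All three finials stand in a row in the bowl. Now the cover.

Run:
```python
from h import *
go([.489,-.385,.30],YAW+np.pi/2)
```

```text
turn [-0.     0.    -0.002] shift(after) [ 106.9 -308.2    5.6] len 326
```

Call:
drive_tool(
  steps="13 -38 0 0 0 0 0.35; 13 -38 0 0 0 0 0.35; 13 -38 0 0 0 0 0.35; 13 -38 0 0 0 0 0.35; 13 -39 0 0 0 0 0.35; 14 -39 0 0 0 0 0.35; 14 -39 0 0 0 0 0.35; 14 -39 0 0 0 0 0.35",
)

```text
time_s: 39.75
ee_pos: [0.4867, -0.3852, 0.3025]
ee_rot: [-0.033, 0.999, 0.002, -0.002]
ft_force: [0.5, 0.5, -1.0]
grip_width: 0.0579
```

Call:
drive_tool(
  steps="0 0 20 0 0 0.147 0.35; 0 0 20 0 0 0.147 0.35; 0 0 20 0 0 0.147 0.35; 0 0 20 0 0 0.147 0.35; 0 0 20 0 0 0.147 0.35; 0 0 20 0 0 0.147 0.35; 0 0 20 0 0 0.147 0.35; 0 0 20 0 0 0.147 0.35",
)

```text
time_s: 40.55
ee_pos: [0.4866, -0.383, 0.1418]
ee_rot: [0.53, 0.848, 0.001, -0.003]
ft_force: [0.3, 0.6, -1.3]
grip_width: 0.0578
```

Call:
drive_tool(
  steps="0 0 10 0 0 0.147 0.35; 0 0 10 0 0 0.147 0.35; 0 0 0 0 0 0.147 0.35; 0 0 0 0 0 0 0.35; 0 0 0 0 0 0 0.35; 0 0 0 0 0 0 0.35; 0 0 0 0 0 0 0.35; 0 0 0 0 0 0 0.35",
)

```text
time_s: 41.35
ee_pos: [0.4883, -0.3848, 0.1261]
ee_rot: [0.7, 0.714, -0.0, 0.0]
ft_force: [0.3, 0.2, -0.4]
grip_width: 0.0575
```

Run:
```python
from h import *
st(); iw,pw,ww=cover("wrist"); save(iw,"w7.png")
for t,z in [("cover_grip",.036),("cover_hole",.010)]:
    for r in robot.place_of(t,"wrist")[:3]: print(t,r["score"],r["point"],at_z(pw,r["point"],z))
```

```text
t 41.35 tcp [ 0.4883 -0.3848  0.1261] q [ 7.001e-01  7.140e-01 -0.000e+00  2.000e-04] F [ 0.3  0.2 -0.4] w 0.0575
J [-0.806  0.368  1.492 -0.     1.281 -0.826]
wrist rail 3920 [ 664. -318.] [25. 77.] dir deg 102.1 z 0.053
wrist rail 3976 [ 492. -386.] [ 16. 100.] dir deg 91.1 z 0.059
wrist rail 3284 [ 700. -499.] [57. 52.] dir deg 132.3 z 0.046
cover_grip 0.78 [329.0, 238.6] [ 0.49133017 -0.38685976  0.036     ]
cover_grip 0.27 [178.5, 227.1] [ 0.3926307  -0.38095579  0.036     ]
cover_hole 0.91 [176.4, 230.3] [ 0.38171402 -0.39058291  0.01      ]
```

View pics/w7.png

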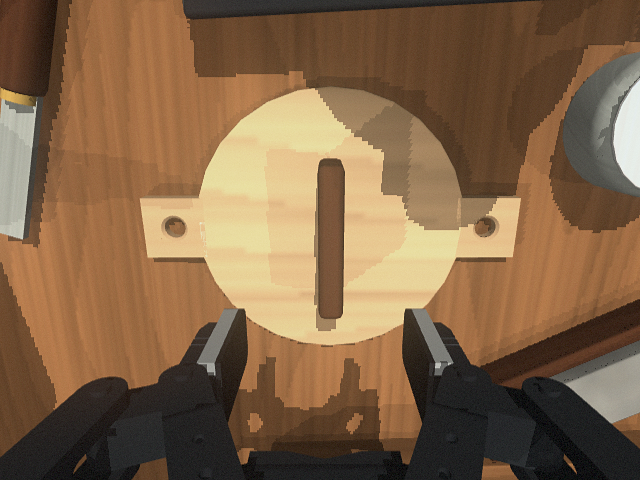

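Run:
```python
from h import *
p=robot.camera_params("wrist"); L=at_z(p,(175,227),.010); Rr=at_z(p,(485.5,226.5),.010); print(L,Rr,(L+Rr)/2,np.linalg.norm(L-Rr),np.degrees(np.arctan2(*(Rr-L)[[1,0]])))
go([.492,-.386,-.014],np.radians(1.1))
```

```text
[ 0.38091199 -0.3880953   0.01      ] [ 0.60407895 -0.38338117  0.01      ] [ 0.49249547 -0.38573824  0.01      ] 0.22321673837901818 1.210124909191199
turn [0. 0. 0.] shift(after) [ -1.3   3.6 140.1] len 140
```

Call:
drive_tool(
  steps="-1 4 10 0 0 0 0.35; 0 0 30 0 0 0 0.35; 0 0 35 0 0 0 0.35; 0 0 30 0 0 0 0.35; 0 0 15 0 0 0 0.35; 0 0 10 0 0 0 0.35; 0 0 0 0 0 0 0.35; 0 0 0 0 0 0 0.35",
  grip_force=80,
)

```text
time_s: 42.3
ee_pos: [0.4933, -0.3865, -0.0029]
ee_rot: [0.7, 0.714, -0.0, 0.001]
ft_force: [-0.1, 0.5, 0.9]
grip_width: 0.058
```

Run:
```python
from h import *
st(); go([.492,-.386,-.014],np.radians(1.1))
```

```text
t 42.3 tcp [ 0.4933 -0.3865 -0.0029] q [ 0.7003  0.7138 -0.      0.0012] F [-0.1  0.5  0.9] w 0.058
J [-0.803  0.535  1.552  0.     1.052 -0.822]
turn [ 0.002  0.002 -0.   ] shift(after) [ 0.5 -1.2 11.1] len 11
```

Call:
drive_tool(
  steps="0 -1 5 0 0 0 0.35; 0 0 4 0 0 0 0.35; 0 0 0 0 0 0 0.35; 0 0 0 0 0 0 -1; 0 0 0 0 0 0 -1; 0 0 0 0 0 0 -1; 0 0 0 0 0 0 -1; 0 0 0 0 0 0 -1",
)

```text
time_s: 43.1
ee_pos: [0.4916, -0.3859, -0.0127]
ee_rot: [0.7, 0.714, -0.0, 0.0]
ft_force: [0.1, -0.7, 1.7]
grip_width: 0.015
```

Call:
drive_tool(
  steps="0 0 0 0 0 0 -1; 0 0 -10 0 0 0 -1; 0 0 -20 0 0 0 -1; 0 0 -30 0 0 0 -1; 0 0 -40 0 0 0 -1; 0 0 -40 0 0 0 -1; 0 0 -40 0 0 0 -1; 0 0 -40 0 0 0 -1",
)

```text
time_s: 43.9
ee_pos: [0.4904, -0.3847, 0.2077]
ee_rot: [0.7, 0.714, 0.0, -0.001]
ft_force: [0.1, -0.6, -4.0]
grip_width: 0.0153
```

Run:
```python
from h import *
st(); 
im,d,p=cam("top"); w=cloud(p,d); im2,d2,p2=cam("scene")
save(np.hstack([cv2.resize(im[100:340,260:580],(400,300)),cv2.resize(im2[120:360,100:420],(400,300))]),"c8.png")
```

```text
t 43.9 tcp [ 0.4904 -0.3847  0.2077] q [ 0.7004  0.7138  0.     -0.0012] F [ 0.1 -0.6 -4. ] w 0.0153
J [-0.804  0.303  1.403 -0.     1.437 -0.823]
```

View pics/c8.png

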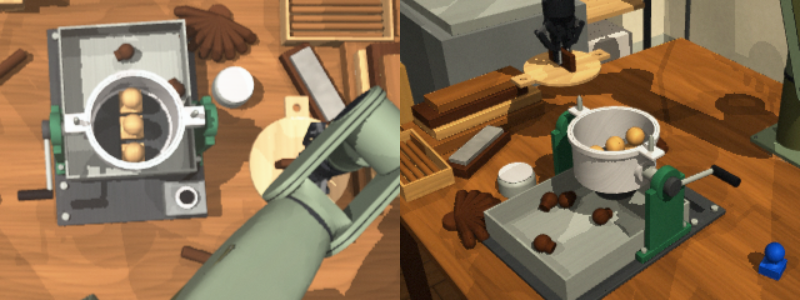

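Run:
```python
from h import *
go([*M[:2],.30],np.radians(1.1))
```

```text
turn [ 0.009  0.01  -0.   ] shift(after) [318.1  87.3 -85.1] len 341
```

Call:
drive_tool(
  steps="0 0 -25 0 0 0 -1; 0 0 -30 0 0 0 -1; 0 0 -30 0 0 0 -1; 30 8 0 0 0 0 -1; 36 10 0 0 0 0 -1; 36 10 0 0 0 0 -1; 36 10 0 0 0 0 -1; 36 10 0 0 0 0 -1",
)

```text
time_s: 44.8
ee_pos: [0.5349, -0.2087, 0.2894]
ee_rot: [0.7, 0.714, -0.0, -0.002]
ft_force: [0.8, 0.0, -2.9]
grip_width: 0.015
```

Call:
drive_tool(
  steps="36 10 0 0 0 0 -1; 36 10 0 0 0 0 -1; 36 10 0 0 0 0 -1; 36 9 0 0 0 0 -1; 0 0 0 0 0 -0.12 -1; 0 0 0 0 0 -0.12 -1; 0 0 0 0 0 -0.12 -1; 0 0 0 0 0 -0.12 -1",
)

```text
time_s: 45.6
ee_pos: [0.5709, -0.0654, 0.2893]
ee_rot: [0.508, 0.861, -0.001, -0.002]
ft_force: [0.2, 0.2, -2.7]
grip_width: 0.0149
```

Call:
drive_tool(
  steps="0 0 0 0 0 -0.15 -1; 0 0 0 0 0 -0.15 -1; 0 0 0 0 0 -0.15 -1; 0 0 0 0 0 -0.15 -1; 0 0 0 0 0 -0.15 -1; 0 0 0 0 0 -0.15 -1; 0 0 0 0 0 -0.15 -1; 0 0 0 0 0 -0.09 -1",
)

```text
time_s: 46.4
ee_pos: [0.5709, -0.0657, 0.2894]
ee_rot: [-0.036, 0.999, 0.001, -0.002]
ft_force: [0.5, 0.8, -4.0]
grip_width: 0.0154
```

Call:
drive_tool(
  steps="0 0 0 0 0 0 -1; 0 0 0 0 0 0 -1; 0 0 0 0 0 0 -1; 0 0 0 0 0 0 -1; 0 0 0 0 0 0 -1; 0 0 0 0 0 0 -1; 0 0 0 0 0 0 -1; 0 0 0 0 0 0 -1",
)

```text
time_s: 47.2
ee_pos: [0.5723, -0.066, 0.292]
ee_rot: [-0.034, 0.999, -0.0, 0.0]
ft_force: [-0.6, -0.2, -3.6]
grip_width: 0.0151
```

Run:
```python
from h import *
o=st(); go([*M[:2],.30],YAW+np.pi/2)
im,d,p=cam("wrist"); a=im; w=cloud(p,d); np.savez("/tmp/wc.npz",w=w,im=im)
im2,d2,p2=cam("scene"); 
im3,d3,p3=cam("top")
save(np.hstack([cv2.resize(a,(400,300)),cv2.resize(im2[120:300,180:420],(400,300))]),"c9.png")
for n,pp in (("wrist",p),("scene",p2),("top",p3)):
    for r in robot.place_of("cover_hole",n)[:3]: print(n,round(r["score"],2),r["point"],np.round(at_z(pp,r["point"],o["ee_pos"][2]+.0127+.01),4))
```

```text
t 47.2 tcp [ 0.5723 -0.066   0.292 ] q [-3.400e-02  9.994e-01 -0.000e+00  1.000e-04] F [-0.6 -0.2 -3.6] w 0.0151
J [-0.265  0.153  1.413  0.     1.575 -1.904]
turn [-0.     0.     0.001] shift(after) [-3.  -3.2 -8. ] len 9
wrist 0.9 [57.9, 307.3] [ 0.5771 -0.1721  0.3147]
scene 0.67 [214.3, 313.4] [0.9153 0.2144 0.3147]
scene 0.64 [243.3, 187.8] [ 0.5993 -0.1523  0.3147]
top 0.59 [417.9, 187.4] [ 0.5781 -0.1766  0.3147]
```

View pics/c9.png

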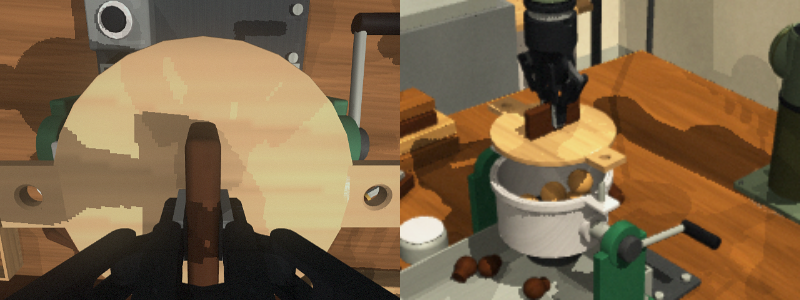

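```bash
cat >> h.py <<'E'
def holes(off=.0127):
    o=robot.get_obs(); zt=o["ee_pos"][2]+off+.010
    im,d,p=cam("wrist"); w=cloud(p,d); H=[]
    e=o["ee_pos"]
    ax=RM[:,1]
    for s in (1,-1):
        c=np.array([*e[:2],zt])+ax*.112*s; u,v=px(p,c)[0]
        # rays to top plane
        U,V=np.meshgrid(np.arange(640),np.arange(480)); 
        oo,_=ray(p,(0,0)); r=np.hypot(U-u,V-v)<42
        z=w[...,2]; zl=np.nanmedian(z[r&(abs(z-zt)<.012)])
        m=(r&((z<zl-.003)|~np.isfinite(z))).astype(np.uint8)
        k,l,st_,cc=cv2.connectedComponentsWithStats(m); 
        best=[(np.hypot(*(cc[i]-[u,v])),i) for i in range(1,k) if 80<st_[i,4]<2500]
        if not best: print("none",u,v); continue
        i=min(best)[1]; h=at_z(p,cc[i],zl); H.append(h); print("hole",s,cc[i].round(1),st_[i],np.round(h,4),"zl",round(zl,4))
    if len(H)==2:
        c=(H[0]+H[1])/2; a=np.arctan2(*(-(H[0]-H[1])[0],(H[0]-H[1])[1]))
        print("centre",np.round(c,4),"sep",np.linalg.norm(H[0]-H[1]).round(4),"yaw",round(a,4),"want",M,YAW,"tcp-centre",np.round((e-c)[:2],4))
    return im,w
E
python3 - <<'E'
from h import *
im,w=holes()
e=robot.get_obs()["ee_pos"]; X,Y,Z=[w[...,i] for i in range(3)]
m=(abs(Z-e[2]-.0227)<.012)&(np.hypot(X-e[0],Y-e[1])<.095)&(np.hypot(X-e[0],Y-e[1])>.05)&(X<e[0])
q=w[m]; print("cover plane",np.round(np.linalg.lstsq(np.c_[q[:,:2]-e[:2],np.ones(len(q))],q[:,2],rcond=None)[0],4),len(q))
E
```

```text
hole 1 [599.2 312.3] [582 297  36  33 867] [0.5643 0.0446 0.3146] zl 0.3146
hole -1 [ 49.9 312.8] [ 32 297  36  34 871] [ 0.5796 -0.1754  0.315 ] zl 0.315
centre [ 0.5719 -0.0654  0.3148] sep 0.2205 yaw 0.0695 want [ 0.5755 -0.069   0.    ] 0.0674 tcp-centre [ 0.0003 -0.0006]
cover plane [ 0.0008 -0.0015  0.315 ] 74456
```

Call:
drive_tool(
  steps="-3 -3 5 0 0 -0.002 -1; 0 0 5 0 0 0 -1; 0 0 5 0 0 0 -1; 0 0 5 0 0 0 -1; 0 0 2 0 0 0 -1; 0 0 0 0 0 0 -1; 0 0 0 0 0 0 -1; 0 0 0 0 0 0 -1",
)

```text
time_s: 48.35
ee_pos: [0.5757, -0.0689, 0.2703]
ee_rot: [-0.035, 0.999, -0.0, 0.0]
ft_force: [-0.7, 0.0, -3.0]
grip_width: 0.015
```

Run:
```python
from h import *
st(); im,w=holes(); go([*M[:2],.26],YAW+np.pi/2)
save(np.hstack([im[260:360,0:110].repeat(4,0).repeat(4,1)[:,:400],im[260:360,540:640].repeat(4,0).repeat(4,1)]),"h10.png")
```

```text
t 48.35 tcp [ 0.5757 -0.0689  0.2703] q [-3.510e-02  9.994e-01 -1.000e-04  4.000e-04] F [-0.7  0.  -3. ] w 0.015
J [-0.268  0.171  1.437 -0.     1.533 -1.909]
hole 1 [599.2 312.2] [582 297  37  33 872] [0.5674 0.0417 0.293 ] zl 0.293
hole -1 [ 49.9 312.7] [ 33 297  35  33 866] [ 0.5832 -0.1782  0.2934] zl 0.2934
centre [ 0.5753 -0.0682  0.2932] sep 0.2205 yaw 0.0715 want [ 0.5755 -0.069   0.    ] 0.0674 tcp-centre [ 0.0004 -0.0006]
turn [-0.     0.001  0.003] shift(after) [ 0.2 -0.1 10.3] len 10
```

View pics/h10.png

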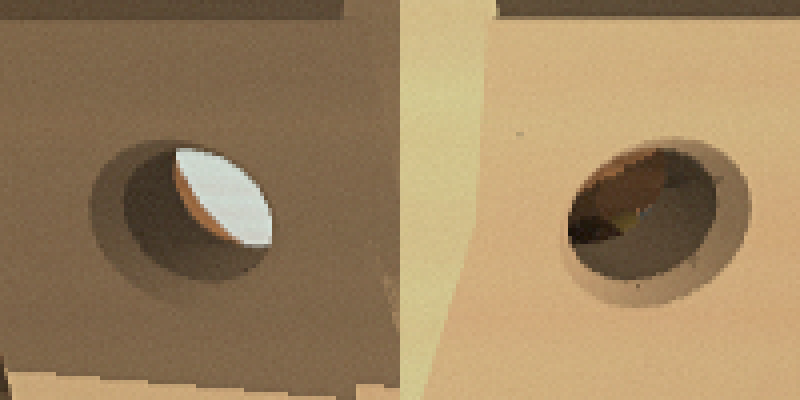

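Call:
drive_tool(
  steps="0 0 3 0 0 0.003 -1; 0 0 3 0 0 0 -1; 0 0 2 0 0 0 -1; 0 0 2 0 0 0 -1; 0 0 2 0 0 0 -1; 0 0 2 0 0 0 -1; 0 0 2 0 0 0 -1; 0 0 0 0 0 0 -1",
)

```text
time_s: 49.2
ee_pos: [0.5752, -0.0688, 0.2534]
ee_rot: [-0.034, 0.999, 0.0, -0.0]
ft_force: [-0.2, 0.2, -3.8]
grip_width: 0.0151
```

Call:
drive_tool(
  steps="0 0 1 0 0 0 -1; 0 0 1 0 0 0 -1; 0 0 1 0 0 0 -1; 0 0 1 0 0 0 -1; 0 0 0 0 0 0 -1; 0 0 0 0 0 0 -1; 0 0 0 0 0 0 -1; 0 0 0 0 0 0 -1",
)

```text
time_s: 50.0
ee_pos: [0.5754, -0.0689, 0.2498]
ee_rot: [-0.034, 0.999, -0.0, -0.0]
ft_force: [-1.1, 0.5, -4.0]
grip_width: 0.0148
```

Run:
```python
from h import *
o=st(); print(np.round(o["ft_torque"],2))
im,w=holes()
```

```text
t 50.0 tcp [ 0.5754 -0.0689  0.2498] q [-3.360e-02  9.994e-01 -1.000e-04 -1.000e-04] F [-1.1  0.5 -4. ] w 0.0148
J [-0.268  0.182  1.466 -0.     1.494 -1.906]
[-0.12  0.07  0.03]
hole 1 [600.2 312.9] [582 297  35  33 636] [0.5678 0.0422 0.2725] zl 0.2725
hole -1 [ 50.8 313. ] [ 31 297  37  32 645] [ 0.5827 -0.1779  0.2729] zl 0.2729
centre [ 0.5752 -0.0679  0.2727] sep 0.2207 yaw 0.0676 want [ 0.5755 -0.069   0.    ] 0.0674 tcp-centre [ 0.0002 -0.001 ]
```

Call:
drive_tool(
  steps="0 0 2 0 0 0 -1; 0 0 2 0 0 0 -1; 0 0 2 0 0 0 -1; 0 0 2 0 0 0 -1; 0 0 2 0 0 0 -1; 0 0 2 0 0 0 -1; 0 0 2 0 0 0 -1; 0 0 0 0 0 0 -1",
)

```text
time_s: 50.85
ee_pos: [0.5753, -0.0689, 0.2354]
ee_rot: [-0.034, 0.999, -0.0, -0.0]
ft_force: [-0.3, -1.2, -3.8]
grip_width: 0.0152
```

Call:
drive_tool(
  steps="0 0 2 0 0 0 -1; 0 0 2 0 0 0 -1; 0 0 1 0 0 0 -1; 0 0 1 0 0 0 -1; 0 0 1 0 0 0 -1; 0 0 0.5 0 0 0 -1; 0 0 0 0 0 0 -1; 0 0 0 0 0 0 -1",
)

```text
time_s: 51.65
ee_pos: [0.5754, -0.0689, 0.2283]
ee_rot: [-0.034, 0.999, -0.0, -0.0]
ft_force: [-0.2, -2.8, -2.2]
grip_width: 0.0152
```

Call:
drive_tool(
  steps="0 0 1 0 0 0 -1; 0 0 0 0 0 0 -1; 0 0 1 0 0 0 -1; 0 0 0 0 0 0 -1; 0 0 0.5 0 0 0 -1; 0 0 0 0 0 0 -1; 0 0 0 0 0 0 -1; 0 0 0 0 0 0 -1",
)

```text
time_s: 52.45
ee_pos: [0.5755, -0.0689, 0.2259]
ee_rot: [-0.034, 0.999, -0.0, 0.0]
ft_force: [-0.8, -3.0, -1.9]
grip_width: 0.0152
```

Run:
```python
from h import *
o=st(); print(np.round(o["ft_torque"],2))
im,d,p=cam("wrist"); w=cloud(p,d); X,Y,Z=[w[...,i] for i in range(3)]
e=o["ee_pos"]; r=np.hypot(X-M[0],Y-M[1])
q=w[(r<.09)&(r>.05)&(X<M[0])&(abs(Z-.25)<.01)]; print("cover plane",np.round(np.linalg.lstsq(np.c_[q[:,:2]-M[:2],np.ones(len(q))],q[:,2],rcond=None)[0],4),len(q))
```

```text
t 52.45 tcp [ 0.5755 -0.0689  0.2259] q [-3.360e-02  9.994e-01 -1.000e-04  0.000e+00] F [-0.8 -3.  -1.9] w 0.0152
J [-0.268  0.196  1.497 -0.     1.448 -1.906]
[-0.53  0.2   0.09]
cover plane [-0.0007 -0.002   0.2489] 64354
```

Call:
drive_tool(
  steps="0 0 0.7 0 0 0 -1; 0 0 0 0 0 0 -1; 0 0 0.5 0 0 0 -1; 0 0 0 0 0 0 -1; 0 0 0 0 0 0 -1; 0 0 0 0 0 0 -1; 0 0 0 0 0 0 -1; 0 0 0 0 0 0 -1",
)

```text
time_s: 53.3
ee_pos: [0.5755, -0.069, 0.2253]
ee_rot: [-0.034, 0.999, -0.0, 0.0]
ft_force: [-3.5, -3.1, 2.9]
grip_width: 0.0148
```

Call:
drive_tool(
  steps="0 0 0 0 0 0 0; 0 0 0 0 0 0 0; 0 0 0 0 0 0 0; 0 0 0 0 0 0 0; 0 0 -20 0 0 0 0; 0 0 -30 0 0 0 0; 0 0 -40 0 0 0 0; 0 0 -20 0 0 0 0",
)

```text
time_s: 54.1
ee_pos: [0.5769, -0.0688, 0.3388]
ee_rot: [-0.034, 0.999, -0.001, 0.003]
ft_force: [0.4, -0.4, 0.8]
grip_width: 0.0428
```

Run:
```python
from h import *
o=st()
for n in ("wrist","top"):
    im,d,p=cam(n); w=cloud(p,d); X,Y,Z=[w[...,i] for i in range(3)]
    r=np.hypot(X-M[0],Y-M[1])
    q=w[(r<.09)&(r>.05)&(abs(Z-.25)<.01)]; print(n,"cover plane",np.round(np.linalg.lstsq(np.c_[q[:,:2]-M[:2],np.ones(len(q))],q[:,2],rcond=None)[0],4),len(q))
    for s in (1,-1):
        c=mw(0,.112*s,0); m=(np.hypot(X-c[0],Y-c[1])<.02)&(Z>.26); print("stud above cover",m.sum(),np.round(w[m].max(0),3) if m.any() else "")
    for t in robot.place_of("start_top",n)[:2]: print(t["score"],np.round(at_z(p,t["point"],.08),4))
    if n=="wrist": save(im,"w11.png")
    m=(abs(X-.436)<.06)&(abs(Y+.195)<.06)&(Z>.073)&(Z<.087)&(im.max(-1)<70)
    if m.any(): print("black",m.sum(),np.round(w[m].mean(0),4))
go([.437,-.195,.15],YAW+np.pi/2)
```

```text
t 54.1 tcp [ 0.5769 -0.0688  0.3388] q [-3.370e-02  9.994e-01 -6.000e-04  2.900e-03] F [ 0.4 -0.4  0.8] w 0.0428
J [-2.680e-01  1.460e-01  1.329e+00  1.000e-03  1.661e+00 -1.906e+00]
wrist cover plane [ 0.0005 -0.0014  0.2483] 37346
stud above cover 339 [0.574 0.047 0.273]
stud above cover 338 [ 0.589 -0.175  0.274]
0.6 [ 0.4384 -0.1948  0.08  ]
black 1002 [ 0.4392 -0.1935  0.0839]
top cover plane [-0.0006 -0.0011  0.2493] 1306
stud above cover 22 [0.571 0.046 0.274]
stud above cover 1 [ 0.579 -0.185  0.27 ]
0.62 [ 0.4402 -0.1929  0.08  ]
black 60 [ 0.4381 -0.1926  0.0835]
turn [ 0.  0. -0.] shift(after) [ 146.7 -116.7  184.5] len 263
```

View pics/w11.png

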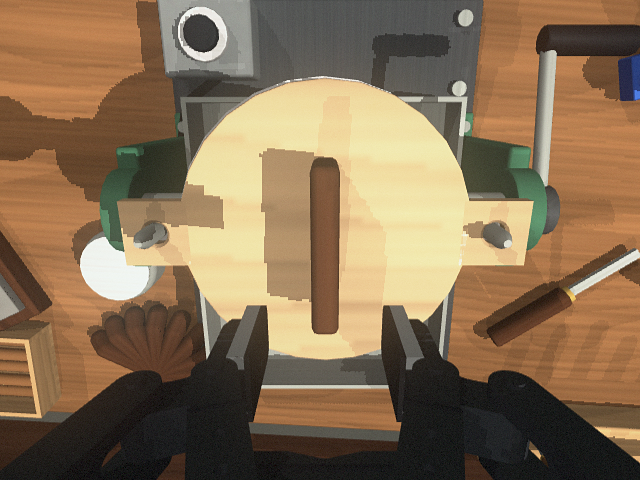

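Call:
drive_tool(
  steps="20 -16 0 0 0 0 -1; 25 -20 0 0 0 0 -1; 25 -20 0 0 0 0 -1; 25 -20 0 0 0 0 -1; 25 -20 0 0 0 0 -1; 25 -19 0 0 0 0 -1; 0 0 0 0 0 0 -1; 0 0 0 0 0 0 -1",
)

```text
time_s: 55.1
ee_pos: [0.4377, -0.193, 0.3328]
ee_rot: [-0.033, 0.999, 0.001, -0.001]
ft_force: [0.7, 0.7, -0.0]
grip_width: -0.0003
```

Call:
drive_tool(
  steps="0 0 40 0 0 0 -1; 0 0 40 0 0 0 -1; 0 0 40 0 0 0 -1; 0 0 40 0 0 0 -1; 0 0 40 0 0 0 -1; 0 0 40 0 0 0 -1; 0 0 20 0 0 0 -1; 0 0 0 0 0 0 -1",
)

```text
time_s: 55.9
ee_pos: [0.4354, -0.1898, 0.07]
ee_rot: [-0.034, 0.999, 0.003, -0.004]
ft_force: [-0.1, 0.7, -0.1]
grip_width: -0.0001
```

Run:
```python
from h import *
st(); go([.439,-.1935,.055],YAW+np.pi/2)
```

```text
t 55.9 tcp [ 0.4354 -0.1898  0.07  ] q [-0.0343  0.9994  0.0033 -0.0041] F [-0.1  0.7 -0.1] w -0.0001
J [-5.940e-01  1.560e-01  1.894e+00  1.000e-03  1.102e+00 -2.234e+00]
turn [ 0.007 -0.008  0.001] shift(after) [-3.4 -4.  15. ] len 16
```

Call:
drive_tool(
  steps="-1 -2 5 0 0 0 -1; 0 0 5 0 0 0 -1; 0 0 3 0 0 0 -1; 0 0 0 0 0 0 -1; 0 0 0 0 0 0 -1; 0 0 0 0 0 0 -1; 0 0 0 0 0 0 -1; 0 0 0 0 0 0 -1",
)

```text
time_s: 56.7
ee_pos: [0.4397, -0.1953, 0.0619]
ee_rot: [-0.034, 0.999, -0.0, 0.0]
ft_force: [0.3, 0.4, 0.3]
grip_width: 0.0004
```

Call:
drive_tool(
  steps="0 0 3 0 0 0 -1; 0 0 2 0 0 0 -1; 0 0 2 0 0 0 -1; 0 0 1 0 0 0 -1; 0 0 1 0 0 0 -1; 0 0 0 0 0 0 -1; 0 0 0 0 0 0 -1; 0 0 0 0 0 0 -1",
)

```text
time_s: 57.5
ee_pos: [0.4397, -0.1953, 0.0528]
ee_rot: [-0.034, 0.999, -0.0, 0.0]
ft_force: [1.2, -0.2, 0.2]
grip_width: 0.0004
```

Call:
drive_tool(
  steps="0 0 2 0 0 0 -1; 0 0 2 0 0 0 -1; 0 0 1 0 0 0 -1; 0 0 1 0 0 0 -1; 0 0 1 0 0 0 -1; 0 0 0 0 0 0 -1; 0 0 0 0 0 0 -1; 0 0 0 0 0 0 -1",
)

```text
time_s: 58.3
ee_pos: [0.44, -0.1955, 0.046]
ee_rot: [-0.034, 0.999, -0.0, 0.0]
ft_force: [-0.0, -0.9, 4.9]
grip_width: -0.0001
```

Call:
drive_tool(
  steps="0 0 1 0 0 0 -1; 0 0 1 0 0 0 -1; 0 0 1 0 0 0 -1; 0 0 1 0 0 0 -1; 0 0 0 0 0 0 -1; 0 0 0 0 0 0 -1; 0 0 0 0 0 0 -1; 0 0 0 0 0 0 -1",
)

```text
time_s: 59.1
ee_pos: [0.4402, -0.1956, 0.0452]
ee_rot: [-0.034, 0.999, -0.0, 0.0]
ft_force: [-7.0, 4.7, 27.2]
grip_width: 0.0001
```

Call:
drive_tool(
  steps="0 0 1 0 0 0 -1; 0 0 1 0 0 0 -1; 0 0 0 0 0 0 -1; 0 0 0 0 0 0 -1; 0 0 0 0 0 0 -1; 0 0 0 0 0 0 -1; 0 0 0 0 0 0 -1; 0 0 0 0 0 0 -1",
)

```text
time_s: 59.9
ee_pos: [0.4402, -0.1957, 0.045]
ee_rot: [-0.034, 0.999, -0.0, -0.0]
ft_force: [-12.7, 7.2, 41.4]
grip_width: -0.0
```

Call:
drive_tool(
  steps="0 0 -6 0 0 0 -1; 0 0 -20 0 0 0 -1; 0 0 -30 0 0 0 -1; 0 0 -40 0 0 0 -1; 0 0 0 0 0 0 -1; 0 0 0 0 0 0 -1; 0 0 0 0 0 0 -1; 0 0 0 0 0 0 -1",
)

```text
time_s: 60.7
ee_pos: [0.4381, -0.1942, 0.1336]
ee_rot: [-0.034, 0.999, 0.001, -0.002]
ft_force: [0.6, 0.2, -0.5]
grip_width: 0.0001
```

Run:
```python
from h import *
o=st(); e=o["ee_pos"]
im,d,p=cam("wrist"); w=cloud(p,d); X,Y,Z=[w[...,i] for i in range(3)]
b=(abs(X-.439)<.035)&(abs(Y+.194)<.035)&(Z>.05)&(Z<.1)
print(b.sum()); print(np.histogram(Z[b],bins=np.arange(.06,.094,.002)))
u=(Z>.078)&b; print("top pts",np.round(w[u].mean(0),4),np.round(w[u].min(0),4),np.round(w[u].max(0),4))
for t in robot.place_of("start_top","wrist")[:2]: print(t["score"],t["point"],np.round(at_z(p,t["point"],.08),4))
s,dd,ps=cam("scene"); ww=cloud(ps,dd)
m=(abs(ww[...,0]-e[0])<.02)&(abs(ww[...,1]-e[1])<.02)&(ww[...,2]>e[2]-.01)&(ww[...,2]<e[2]+.1)
print("tip scene",np.sort(ww[m][:,2])[:4]-e[2])
y0,x0=[int(v) for v in np.argwhere(u).mean(0)]
print(x0,y0,im[y0,x0])
m2=(abs(X-e[0])<.03)&(abs(Y-e[1])<.03)&(Z>e[2]-.01)&(Z<e[2]+.05); q=w[m2]
print("tip wrist", np.round(np.sort(q[:,2])[:5]-e[2],4)); q=q[q[:,2]<e[2]+.045]; print(np.round((q.min(0)-e),4),np.round(q.max(0)-e,4))
save(im[max(0,y0-150):y0+150, max(0,x0-200):x0+200].repeat(2,0).repeat(2,1),"b12.png")
```

```text
t 60.7 tcp [ 0.4381 -0.1942  0.1336] q [-0.0336  0.9994  0.0013 -0.0018] F [ 0.6  0.2 -0.5] w 0.0001
J [-0.598  0.072  1.837 -0.     1.237 -2.236]
12222
(array([2233, 4965,   72,   46,   38,   69,  883, 1540,   60,   40,   83,
        815, 1361,   12,    0,    0]), array([0.06 , 0.062, 0.064, 0.066, 0.068, 0.07 , 0.072, 0.074, 0.076,
       0.078, 0.08 , 0.082, 0.084, 0.086, 0.088, 0.09 , 0.092]))
top pts [ 0.4367 -0.1948  0.084 ] [ 0.4221 -0.2101  0.078 ] [ 0.4534 -0.1794  0.0863]
0.89 [324.7, 257.0] [ 0.4405 -0.1933  0.08  ]
tip scene [0.06469775 0.06711673 0.07365255 0.0764785 ]
322 252 [90 89 89]
tip wrist [0.0357 0.0361 0.0361 0.0362 0.0363]
[-0.0121 -0.0133  0.0357] [-0.0057  0.0134  0.045 ]
```

View pics/b12.png

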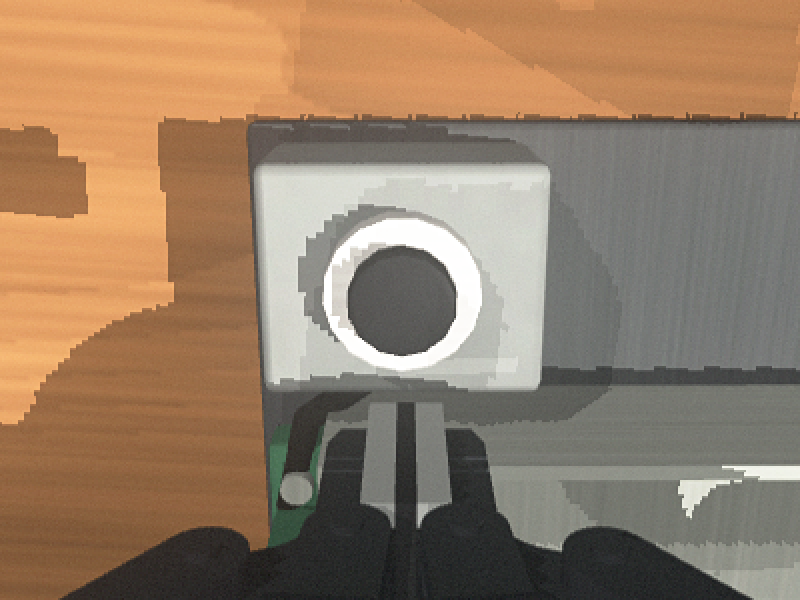

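Run:
```python
from h import *
st(); im,d,p=cam("top"); w=cloud(p,d); tilt(w)
im2,d2,p2=cam("scene"); save(np.hstack([cv2.resize(im[40:360,40:560],(400,300)),cv2.resize(im2[120:480,100:580],(400,300))]),"f13.png")
```

```text
t 60.85 tcp [ 0.4388 -0.1947  0.1344] q [-3.360e-02  9.994e-01  8.000e-04 -1.100e-03] F [-0.1  0.2 -0.6] w -0.0001
J [-0.598  0.072  1.835 -0.     1.237 -2.236]
stud 181 [0.5672 0.0367 0.2534]
stud 153 [ 0.5789 -0.1746  0.2541]
1111 rim plane [0.0157 0.0017 0.247 ]
```

View pics/f13.png

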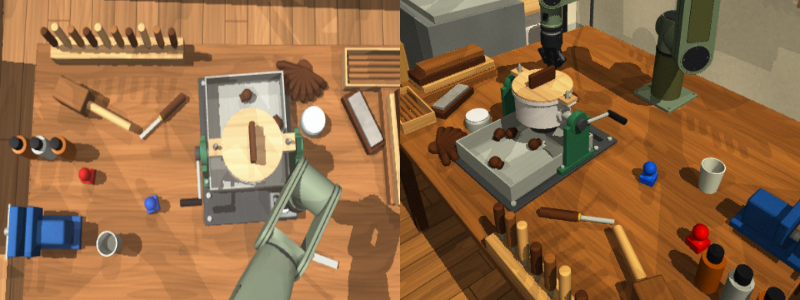

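The cover is flat on the rim, the four knobs are in the pan, the bench has no raw finials left, and the decoys and tools are in place. I hand in.

```bash
python3 -c "
from bench import robot
print(robot.finish_job())"
```

```text
the job is handed in; nothing more can be done
None
```

The batch is changed and the job is handed in at about 61 s of the 210 s allowed.

**What I did**
- I tipped the bowl with the lever until all four knobs were in the pan, then swung it back. The lever slipped a few mm in the grip and left the bowl about 0.04 rad short, so I pushed it on to the stop. The stud and rim readings then matched the start.
- I stood the three raw finials in the bowl. The red and blue look-alikes were not touched.
- I turned the cover a quarter turn and lowered it over both studs. The force on the way down was about 3 N or less.
- I pressed the start button and moved the arm clear.

**Last checks**
- **Cover:** it lies level at about 0.248 m, as it should on the rim, with both studs through the ears.
- **Bench:** no raw finials are left, and the decoys, tools, tin and jar look unmoved.

**What disagreed or is uncertain**
- **Fingertips:** they sat about 33 to 36 mm above the reported TCP. My first close on the lever missed because of it, and I corrected for it from then on.
- **Button travel:** I could not read it directly. The fingertips came to a hard stop at about 27 N, then 41 N, well above the 5 N spring, so I take it as fully pressed. The 41 N was the reading at the wrist, with the fingertips pressing. Measured depth put the button top about 4 mm above the stated 80 mm.
- **Final tilt fit:** the last run gave about 0.016 rad, but the arm and the cover were in view. I relied on the cover fits made just after release, which were level to about 0.001 rad.

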